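# Load the blanks into the die plate and lock the keeper over them

### The arm

A 6-joint arm with a two-finger parallel gripper is mounted at the origin on a cart in front of the work surface, level with it; the furniture and walls round the work are solid. World frame = base frame: x ahead of the robot, y to its left, z up, the work surface at z = 0. Lengths are in m, angles in degrees, forces in N, time in s.
With the tool pointing down it reaches from about 0.4 to 0.825 m from the base axis. Payload 7 kg.
Tool frame: the origin (TCP) lies midway between the tips of the shut fingers; the grasp point (between the pads) lies r.grip_depth behind it (r.grip_depth is the distance from the TCP to the grasp point, in m); z points along the fingers, y is the direction in which the jaws open and shut (so a half turn about z gives the same grasp; the last joint's range is limited). The gripper opens to 88 mm and grips with 3 to 60 N. Pads are 19 mm wide; open, the fingers measure 130 mm over their backs; the gripper's body (78 mm by 193 mm) begins 47 mm behind the grasp point.
Start: joints at [81.194, 20.546, 0.682, 0, -70.136, -16.507], TCP at [0.289, 0.61, 0.227] pointing down, gripper open.
Joint ranges: [-176.03, 176.03], [-82.01, 121.73], [-58.28, 71.71], [-173.87, 95.51], [-174.79, -0.11], [-173.66, 173.66]. Speed limits (degrees/s): [136.94, 136.94, 172.46, 180, 180, 180].

### API

Orientations are given as [roll, pitch, yaw] about the fixed x, y, z axes, in that order (R = Rz(yaw) Ry(pitch) Rx(roll)).
In Python, from plant import r, imaging, close_job gives the robot as it stands.
- The arm moves only by the tool step_arm, never from a script. Its argument "commands" is a list of rows, each a list of 2 entries, a list of its own where there are three numbers: the shift along the tool's x, y, z in mm, then the turn about the tool's z in degrees. In form: [[[x, y, z], twist], ...]. A call has 1 to 20 rows; each row shifts and turns the commanded pose from where the row before left it, along the tool's axes as they then stand; what a row does not reach is not made up. A row lasts 1/8 s, in which the tool goes at most 62.5 mm and 10.7 degrees, less where a joint would pass 70% of its speed; a pose out of reach is approached as far as the arm can. A call with a gripper value outside its range is refused whole. "gripper" is the closure, from 0 (fully open) to 1 (shut), set as the call begins (left out, the last holds). The fingers move at their own pace and stop on an object; "grip_force" is the grip in N (left out, the last holds). Time passes only in rows, so rows that do not move let the fingers close. It gives the time, the measured TCP pose, the force and the opening at its end, in the units of the state.
- r.get_state(): the state, without advancing time (a new reading comes with each control period).
- imaging.capture(name): name is "scene" or "top"; returns a dict with "img" (384x512x3 uint8, red, green, blue), "z_map" (384x512 float32, m along the optical axis (not along the pixel's ray), 0 where there is no reading), "vfov" (degrees; the focal length in pixels is half the picture's height over the tangent of half this angle, whatever the lens; pixels are square), "cx", "cy" (the principal point, pixels), "extrinsics" (4x4, takes a point from camera to world coordinates). Camera axes: x right, y down, z forward; pixel columns grow to the right and rows downward; lengths in m; the calibration is good to about 2 mm. A picture is of the moment at which its call begins.
- close_job(): hands the job in, once; it reports no verdict.
The state is a dict: "time_s": time; "joints": joint angles; "qd": joint speeds; "joint_torque": joint torques, N m; "tcp_pos": TCP position; "eef_rot": TCP orientation; "contact_force": force on the tool from outside, world axes, zero at the start; "moment": the same for the moment, N m; "gripper_width": finger opening in m.
Only numpy, scipy, OpenCV 4.12 (cv2) and the standard library are available. Lean on these libraries where they do the work, as an engineer would, in place of code of your own. Each camera call takes 0.05 s, during which the arm holds its last target.

### The job

The die plate's three-armed keeper is locked over its pockets: pull up the black spring knob, turn the keeper until its arms lie midway between the pockets and let the pin drop into the hole there. Seat every blank lying on the bench flat on the floor of the pocket that has its outline (there may be fewer than three), then pull the knob again, turn the keeper back over the pockets and let the pin drop home so that it is locked. Leave the other things on the bench where they are.

Things in the scene. Friction and masses are not known exactly. Their poses are not given: they have to be found in the camera images.
- die_plate: fixed aluminium plate on the bench, 208 mm along its x, 190 mm along its y, 16 mm thick, on a smaller 20 mm riser (top face 36 mm above the bench). Origin on the bench under its centre, z up; its -x side faces roughly toward the robot. Three pockets, 6 mm deep with flat floors and 1.5 mm chamfers, have centres 64 mm from the plate's centre, 120 degrees apart; pin holes near the -x edge.
- pocket_round (a point): round pocket, diameter 43 mm in the die plate; the point is the centre of the pocket's floor, 30 mm above the bench and 6 mm below the plate's top; axes as the plate's
- pocket_square (a point): square pocket, 39 x 39 mm, sides along the plate's x and y in the die plate; the point is the centre of the pocket's floor, 30 mm above the bench and 6 mm below the plate's top; axes as the plate's
- pocket_oblong (a point): rectangular pocket, 31 mm along the plate's x, 49 mm along the plate's y in the die plate; the point is the centre of the pocket's floor, 30 mm above the bench and 6 mm below the plate's top; axes as the plate's
- keeper_axis (a point): point on the keeper's upright turning axis, at the centre of the die plate, at the height of the plate's top face; axes as the plate's
- keeper (a joint): angle (rad) of the three-armed steel keeper on the plate's centre post; grows anticlockwise from above, stops at -0.06 and 1.107. 0: an arm over the middle of each pocket; 1.047: arms midway between pockets. Turns only with the pin up, lightly, and stays put. Arms 10 mm wide, 8 thick, undersides 13 mm above the plate's top; hub 14 mm radius, 29 mm above the plate's top.
- plunger (a joint): lift (m) of the spring pin and knob: 0 when down in a hole (keeper at 0 or 1.047, 0.02 rad of play), at most 0.014. 6 mm of lift frees the pin; about 0.0055 means it rests on the plate's top, outside the holes. The spring pushes down with 5 N, 8.5 N fully up; let go within about 2 mm of a hole, the pin drops in.
- pull_knob (a point): centre of the black pull knob near the end of the keeper's longest arm, 102 mm from the turning axis: upright cylinder, diameter 24 mm, height 12 mm, on a 12 mm neck. Pin down: centre 78 mm above the bench, underside 14 mm above a round 18 mm boss on the arm. Grip across, lift, carry round the axis, let go. It does not turn on its arm; x radially outward, z up.
- round_mid (a point): blank: a plain round disc, diameter 40 mm, 16 mm thick, bare aluminium, about 55 g, lying flat on the bench (may be absent). The point is its centre, half-way up: 8 mm above the bench, and 8 mm above the pocket's floor when seated (it then stands 10 mm proud of the plate and passes 3 mm under the arms); axes as the block's, z up
- square_mid (a point): blank: a plain square block, 36 x 36 mm, sides along its x and y, 16 mm thick, bare aluminium, about 55 g, lying flat on the bench (may be absent). The point is its centre, half-way up: 8 mm above the bench, and 8 mm above the pocket's floor when seated (it then stands 10 mm proud of the plate and passes 3 mm under the arms); axes as the block's, z up
- oblong_mid (a point): blank: a plain rectangular block, 28 mm along its x, 46 mm along its y, 16 mm thick, bare aluminium, about 55 g, lying flat on the bench (may be absent). The point is its centre, half-way up: 8 mm above the bench, and 8 mm above the pocket's floor when seated (it then stands 10 mm proud of the plate and passes 3 mm under the arms); axes as the block's, z up
- blank_round: the round blank itself, origin at the centre of its underside, axes as for point round_mid
- blank_square: the square blank itself, origin at the centre of its underside, axes as for point square_mid
- blank_oblong: the oblong blank itself, origin at the centre of its underside, axes as for point oblong_mid
- heater_mid (a point): fixed obstacle: black block heater, 250 mm along x and 220 mm along y about this point on the bench, body 90 mm high, its lid (20 mm in from the sides) 123 mm high; a black cable up to 45 mm high leaves it toward the robot at y = 0.02 to 0.1
- sealer_mid (a point): fixed obstacle: green bag sealer, from 195 mm before to 210 mm behind this point along x and 85 mm to either side along y; 110 mm high at its far end, its raised arm 195 mm high at its near end. Between sealer and heater grippers fit best with the fingers closing along x
- petri_dish: bystander: closed petri dish, diameter 64 mm, 14 mm high, on the bench in front; origin under its centre
- small_bottle: bystander: white bottle with blue cap, diameter 40 mm, 75 mm high; origin under its centre
- white_tape: bystander: roll of white tape, diameter 72 mm, 19 mm high; origin under its centre
- marker: bystander: black marker pen, 135 mm long along its x, 15 mm high; origin under its middle

How it is judged (in metres and radians):
On the way, in this order (a step that is already met when the one before it is completed fails the run):
1. the keeper's arms stand midway between the pockets and its pin is down in the hole there (value of joint keeper between 1 and 1.095 rad and value of joint plunger below 0.003 m), for 0.2 s.
2. every blank is seated in its own pocket, with the keeper still locked clear of the pockets (all of step 1 and horizontal distance between round_mid and pocket_round below 0.004 m and z of round_mid in the frame of pocket_round between 0.004 and 0.0105 m and angle between each of round_mid, square_mid, oblong_mid's own z axis and vertical below 0.1 rad and horizontal distance between square_mid and pocket_square below 0.004 m and z of square_mid in the frame of pocket_square between 0.004 and 0.0105 m and horizontal distance between oblong_mid and pocket_oblong below 0.004 m and z of oblong_mid in the frame of pocket_oblong between 0.004 and 0.0105 m), for 0.2 s.
At the end, for the whole second after the job is handed in: Every blank present rests flat on the floor of the pocket of its outline (centre within 4 mm, height within 2.5 mm, tilt under 0.1 rad); the keeper is at rest over the pockets (within 0.047 rad of 0) with its pin down in the hole (lift under 3 mm) (horizontal distance between round_mid and pocket_round below 0.004 m and z of round_mid in the frame of pocket_round between 0.004 and 0.0105 m and angle between each of round_mid, square_mid, oblong_mid's own z axis and vertical below 0.1 rad and horizontal distance between square_mid and pocket_square below 0.004 m and z of square_mid in the frame of pocket_square between 0.004 and 0.0105 m and horizontal distance between oblong_mid and pocket_oblong below 0.004 m and z of oblong_mid in the frame of pocket_oblong between 0.004 and 0.0105 m and value of joint keeper between -0.047 and 0.047 rad and value of joint plunger below 0.003 m and velocity of joint keeper between -0.05 and 0.05 rad/s and linear speed of each of blank_round, blank_square, blank_oblong below 0.02 m/s); the robot touches nothing.
It fails at once if one of the bystanders (petri dish, small bottle, white tape, marker) is moved more than 40 mm (distance of any of petri_dish, small_bottle, white_tape, marker from where it was at the start of the episode above 0.04 m).
Of blank_round, blank_square, blank_oblong only 2 to 3 are there at a start; the rules pass over those that are not, and their reading is None.
At some moment in a run one of blank_round, blank_square, blank_oblong may be knocked a few centimetres aside while the robot is not near it.
Once in a run the grip may slacken for a moment while it holds something.
It also fails if it takes over 210 s, if anything falls off the work surface, if the arm or the gripper's body presses on something with over 40 N, if the wrist force passes 120 N, or if a joint passes its speed limit or range.

## Working session

There is one attempt and no reset: what is moved stays moved. The work goes in short steps, Python scripts to look and compute and a tool call to move; the robot and the scene stay as the last step left them, time stands still between calls to the robot, and variables do not carry over. Pictures are saved under pics/ and viewed, and the job is handed in when it is done.

Besides the shell and the picture viewer there is one more tool, called after ">>>" as a command line: name --argument value ..., lists and objects as JSON in quotes. step_arm: Moves the arm, as the interface text tells. Its arguments: {"type":"object","properties":{"commands":{"type":"array","items":{"type":"array"}},"gripper":{"type":"number"},"grip_force":{"type":"number"}},"required":["commands"]}

```bash
ls; mkdir -p pics; python3 - <<'E'
from plant import r, imaging
import cv2,numpy as np
print(r.get_state(), r.grip_depth)
for n in("scene","top"):
    c=imaging.capture(n)
    np.savez(f'{n}0.npz',**c)
    print(n,c['vfov'],c['cx'],c['cy'],c['extrinsics'].round(4).tolist(), (c['z_map']>0).mean())
    cv2.imwrite(f'pics/{n}0.png',cv2.resize(c['img'][:,:,::-1],(800,600),interpolation=cv2.INTER_CUBIC))
E
```

```text
pics
{'time_s': 0.0, 'joints': array([ 8.11947285e+01,  2.05930277e+01,  6.32684611e-01, -2.05557803e-02,
       -7.01350833e+01, -1.65073329e+01]), 'qd': array([ 0.0889013 ,  0.00248305, -0.0567495 ,  0.0575542 ,  0.06014815,
       -0.07624072]), 'joint_torque': array([ 1.12585494e-03, -5.82714951e+01,  2.93047857e+01,  6.99664369e+00,
        6.93904716e-03, -1.66024356e-04]), 'tcp_pos': array([0.28840778, 0.60973506, 0.22559506]), 'eef_rot': array([ 1.79903016e+02, -8.58994527e-03, -2.53195981e+01]), 'contact_force': array([ 0.21714002, -1.08900597, -0.22109792]), 'moment': array([ 0.02600758, -0.00505406,  0.02033127]), 'gripper_width': 0.08789611210163813} 0.0188
scene 47.17086172692749 253.30648585154537 187.93600404319182 [[0.8659, -0.2598, 0.4274, 0.0232], [-0.4998, -0.4834, 0.7187, -0.6705], [0.0199, -0.8359, -0.5485, 0.7713], [0.0, 0.0, 0.0, 1.0]] 0.9540964762369791
top 57.06690581701935 253.59384555852907 194.16780554738457 [[0.0603, -0.9755, 0.2115, 0.3585], [-0.9982, -0.0582, 0.0162, 0.1862], [-0.0035, -0.2121, -0.9772, 1.0158], [0.0, 0.0, 0.0, 1.0]] 0.9959818522135416
```

View pics/scene0.png

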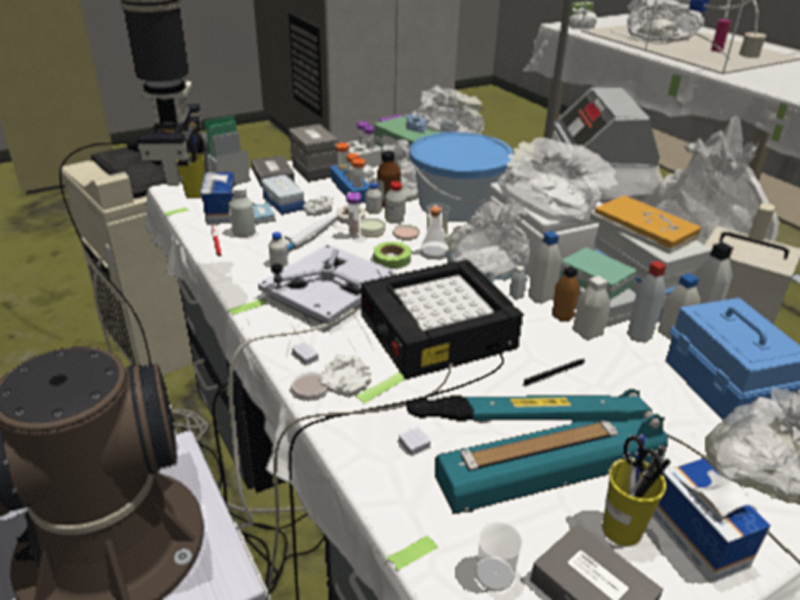

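View pics/top0.png

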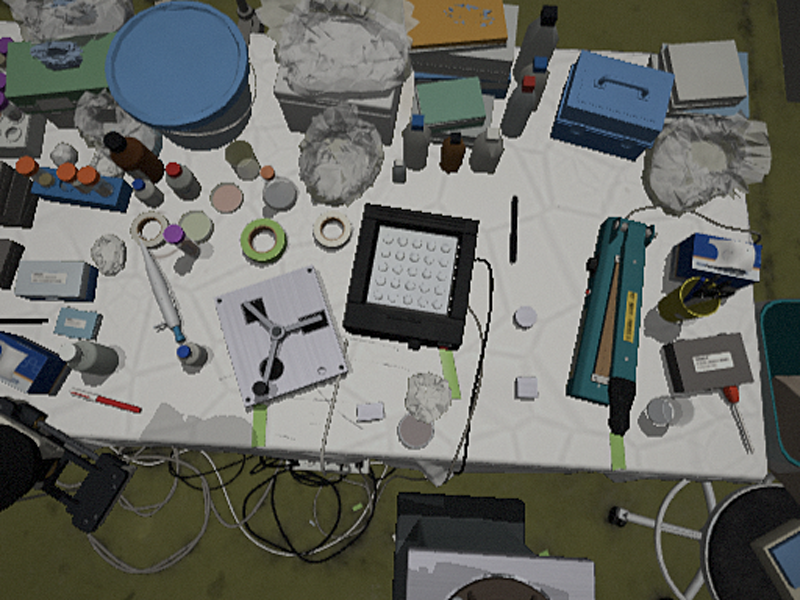

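The top view (in 800x600 pixels) shows the plate at about (283,338) and the knob at (262,388). The free pin hole is at (321,371). The blanks are oblong (370,411), square (526,387) and round (525,317). Next I'll zoom in and measure.

```bash
cat > h.py <<'E'
import numpy as np,cv2
def load(n): 
    d=np.load(n); return {k:d[k] for k in d}
def ray(c,uv):
    f=c['img'].shape[0]/2/np.tan(np.radians(float(c['vfov']))/2)
    uv=np.atleast_2d(uv).astype(float)
    d=np.c_[(uv[:,0]-c['cx'])/f,(uv[:,1]-c['cy'])/f,np.ones(len(uv))]@c['extrinsics'][:3,:3].T
    return c['extrinsics'][:3,3],d
def onz(c,uv,z):
    o,d=ray(c,uv); return o+d*((z-o[2])/d[:,2])[:,None]
def proj(c,P):
    f=c['img'].shape[0]/2/np.tan(np.radians(float(c['vfov']))/2)
    q=(np.atleast_2d(P)-c['extrinsics'][:3,3])@c['extrinsics'][:3,:3]
    return np.c_[q[:,0]/q[:,2]*f+c['cx'],q[:,1]/q[:,2]*f+c['cy']]
def crop(c,x0,y0,w,h,s,name):
    im=c['img'][y0:y0+h,x0:x0+w,::-1]
    cv2.imwrite(name,cv2.resize(im,None,fx=s,fy=s,interpolation=cv2.INTER_CUBIC))
E
python3 - <<'E'
from h import *
c=load('top0.npz')
crop(c,130,160,110,110,5,'pics/plate.png')
crop(c,215,180,145,110,5,'pics/blanks.png')
E
```

```text
(no output)
```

View pics/plate.png

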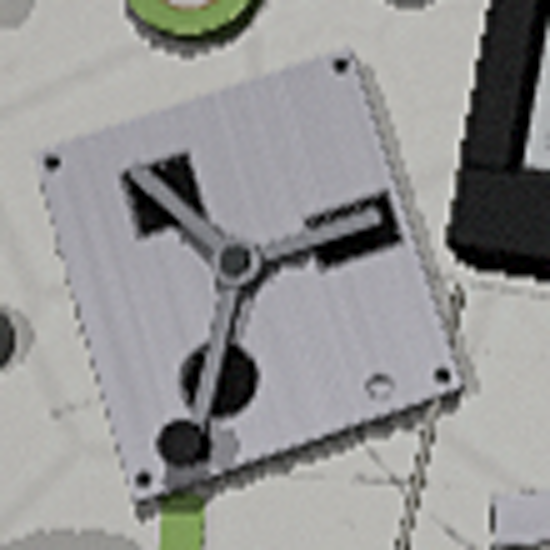

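View pics/blanks.png

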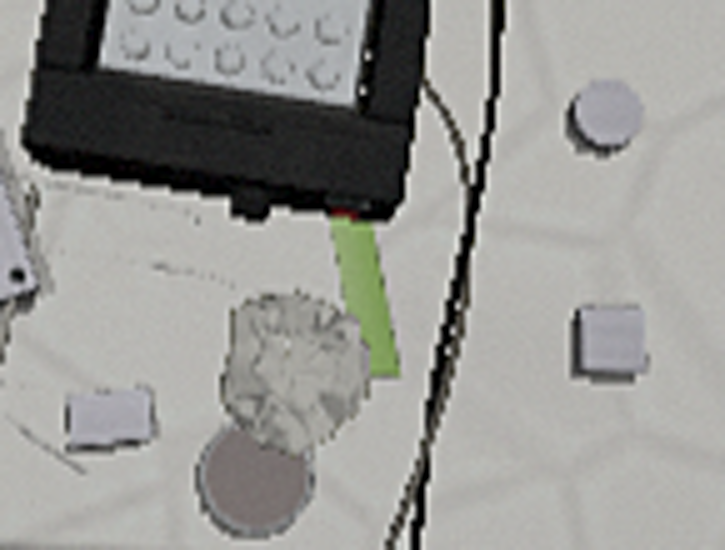

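```bash
cat >> h.py <<'E'
def world(c):
    h,w=c['img'].shape[:2]; u,v=np.meshgrid(np.arange(w),np.arange(h))
    o,d=ray(c,np.c_[u.ravel(),v.ravel()])
    return (o+d*c['z_map'].reshape(-1,1)).reshape(h,w,3)
E
python3 - <<'E'
from h import *
c=load('top0.npz'); W=world(c); 
def u(p,x0,y0): return (np.array(p,float)+.5)/5-.5+[x0,y0]
print('screws',onz(c,u([(341,65),(52,162),(143,479),(443,376)],130,160),.036).round(4), onz(c,u([(341,65),(52,162),(143,479),(443,376)],130,160),.036).mean(0))
print('hub',onz(c,u([(235,262)],130,160),.065)); print('knob',onz(c,u([(185,441)],130,160),.084)); print('hole',onz(c,u([(380,386)],130,160),.036))
# plate outline by colour+depth: rays onto z=.036
H=W[...,2]
print('bench z',np.median(H[235:250,330:340]),'plate z',np.median(H[230:245,185:200]))
hsv=cv2.cvtColor(c['img'],cv2.COLOR_RGB2HSV); 
for n,(x,y) in dict(plate=(150,240-0),rnd=(335,203),sq=(337,248),ob=(237,263),bench=(330,225)).items(): print(n,hsv[y,x],H[y,x])
E
```

```text
screws [[0.6244 0.3667 0.036 ]
 [0.5576 0.5256 0.036 ]
 [0.3837 0.453  0.036 ]
 [0.4497 0.2935 0.036 ]] [0.50385643 0.40969187 0.036     ]
hub [[0.50209514 0.40865318 0.065     ]]
knob [[0.40329374 0.42024404 0.084     ]]
hole [[0.44211061 0.32784054 0.036     ]]
bench z 0.007135247595045913 plate z 0.03684008036798847
plate [ 15   3 175] 0.0018150362885018811
rnd [129  11 166] 0.018707730725108673
sq [124  11 169] 0.01599146483901903
ob [124  10 174] 0.01467011548788455
bench [ 30   6 183] 0.0015970391153148356
```

```bash
cat >> h.py <<'E'
def blanks(c,boxes,s=6,z=.016):
    out={}
    for n,(x0,y0,x1,y1) in boxes.items():
        im=cv2.resize(c['img'][y0:y1,x0:x1],None,fx=s,fy=s,interpolation=cv2.INTER_CUBIC)
        hsv=cv2.cvtColor(im,cv2.COLOR_RGB2HSV).astype(int)
        m=((abs(hsv[...,0]-125)<25)&(hsv[...,1]>=5)&(hsv[...,2]>140)).astype(np.uint8)
        m=cv2.morphologyEx(m,cv2.MORPH_OPEN,np.ones((7,7),np.uint8)); m=cv2.morphologyEx(m,cv2.MORPH_CLOSE,np.ones((9,9),np.uint8))
        k,_=cv2.findContours(m,cv2.RETR_EXTERNAL,cv2.CHAIN_APPROX_NONE)
        if not k: out[n]=None; continue
        k=max(k,key=cv2.contourArea)[:,0,:]
        p=onz(c,(k+.5)/s-.5+[x0,y0],z)[:,:2]
        rc=cv2.minAreaRect((p*1000).astype(np.float32))
        out[n]=rc
        b=cv2.boxPoints(rc)/1000
        vis=im[:,:,::-1].copy(); cv2.drawContours(vis,[k[:,None]],-1,(0,0,255),1); cv2.imwrite(f'pics/b_{n}.png',vis)
        M=cv2.moments((p*1000).astype(np.float32)); print(n,'rect',np.round(rc[0],1),np.round(rc[1],1),round(rc[2],1),'centroid',round(M['m10']/M['m00'],1),round(M['m01']/M['m00'],1))
    return out
E
python3 - <<'E'
from h import *
c=load('top0.npz')
blanks(c,dict(rnd=(322,190,352,216),sq=(322,234,352,262),ob=(222,252,252,275)))
blanks(c,dict(plate=(130,160,232,268)),z=.036)
im=[cv2.resize(cv2.imread(f'pics/b_{n}.png'),(260,200)) for n in('rnd','sq','ob')]+[cv2.resize(cv2.imread('pics/b_plate.png'),(260,200))]
cv2.imwrite('pics/b.png',np.vstack([np.hstack(im[:2]),np.hstack(im[2:])]))
E
```

```text
rnd rect [566.6 -36.5] [36.7 38.1] 3.4 centroid 566.3 -36.5
sq rect [436.7 -40.4] [34.8 35.1] 1.3 centroid 436.9 -40.7
ob rect [376.6 238.1] [28.2 45.4] 8.4 centroid 377.0 238.1
plate rect [503.7 409.7] [208.2 191. ] 22.7 centroid 507.0 408.5
```

View pics/b.png

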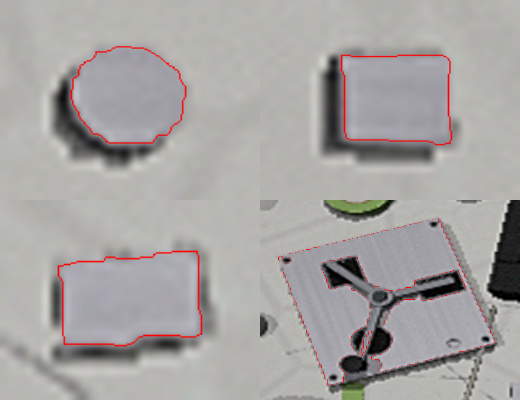

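The rectangle fits match the given sizes: plate 208x191 mm at (0.504, 0.410) with yaw 22.7°, oblong 28x45, square 35x35 and round about 38. Next I'll check the clearances and plan the approach to the knob.

```bash
cat >> h.py <<'E'
PC=np.array([.5037,.4097]); PY=22.7
def pol(rm,deg): return PC+rm*np.array([np.cos(np.radians(deg+PY)),np.sin(np.radians(deg+PY))])
def delta(target,yaw,st=None):
    from plant import r
    st=st or r.get_state(); p=np.array(st['tcp_pos']); y0=st['eef_rot'][2]
    tw=-((yaw-y0+180)%360-180)
    def tool(y,d):
        a=np.radians(y); return np.array([np.cos(a)*d[0]+np.sin(a)*d[1], np.sin(a)*d[0]-np.cos(a)*d[1], -d[2]])*1000
    d=np.array(target)-p
    print('t',round(st['time_s'],2),'pos',p.round(4),'yaw',round(y0,2),'rp',st['eef_rot'][:2].round(2),'F',st['contact_force'].round(1),'w',round(st['gripper_width'],4))
    print(' twist',round(tw,2),' shift in present axes',tool(y0,d).round(1),' in axes after twist',tool(yaw,d).round(1))
E
python3 - <<'E'
from h import *
c=load('top0.npz')
q=lambda u,v,z:onz(c,[[u*.64,v*.64]],z)[0,:2].round(3)
print('bottle',q(187,351,.075),'sealer near L',q(568,398,.05),q(600,220,.05),'sealer arm tip',q(620,435,.1),q(620,380,.195),'heater corners',q(345,338,.09),q(462,347,.09),q(478,220,.09),'cable',q(490,290,.02),'dish',q(417,430,.014),'tape',q(332,230,.019),'marker',q(514,228,.015))
for n,a in dict(round=150,square=30,oblong=270).items(): print(n,pol(.064,a).round(4))
print('knob0',pol(.102,150).round(4),'knob1',pol(.102,210).round(4))
print(pol(.102,150)); delta([*pol(.102,150),.15],-7.3)
W=world(c)
b=W[(W[...,1]<-.0)&(W[...,1]>-.4)&(W[...,0]>.3)&(W[...,0]<.85)&(W[...,2]>.03)]
for x in np.arange(.32,.84,.04):
    s=b[(abs(b[:,0]-x)<.02)]; print(round(x,2),s[:,1].max().round(3) if len(s) else None, s[:,2].max().round(3))
E
```

```text
bottle [0.457 0.555] sealer near L [ 0.418 -0.104] [ 0.748 -0.164] sealer arm tip [ 0.361 -0.172] [ 0.44  -0.137] heater corners [0.494 0.285] [0.49  0.086] [0.719 0.066] cable [0.61  0.031] dish [0.349 0.152] tape [0.71  0.334] marker [ 0.736 -0.013]
round [0.4402 0.4178]
square [0.5425 0.4606]
oblong [0.5284 0.3507]
knob0 [0.4025 0.4227] knob1 [0.4419 0.3286]
[0.40252677 0.42266059]
t 0.1 pos [0.2885 0.6098 0.2257] yaw -25.32 rp [ 1.7992e+02 -1.0000e-02] F [ 0.5 -0.  -0.2] w 0.0876
 twist -18.02  shift in present axes [183.1 120.4  75.7]  in axes after twist [136.9 171.1  75.7]Traceback (most recent call last):
  File "<stdin>", line 11, in <module>
    return umr_maximum(a, axis, None, out, keepdims, initial, where)
ValueError: zero-size array to reduction operation maximum which has no identity
```

>>> step_arm --commands '[[[0,0,0],-6],[[0,0,0],-6],[[0,0,0],-6],[[17,21.4,9.5],0],[[17,21.4,9.5],0],[[17,21.4,9.5],0],[[17,21.4,9.5],0],[[17,21.4,9.5],0],[[17,21.4,9.5],0],[[17,21.4,9.5],0],[[18,21.3,9.5],0],[[0,0,0],0],[[0,0,0],0]]' --gripper 0.4 --grip_force 40

```text
time_s: 1.72
tcp_pos: [0.4031, 0.423, 0.1507]
eef_rot: [-180.0, -0.0, -7.3]
contact_force: [-0.2, -0.0, 0.3]
gripper_width: 0.0527
```

```bash
python3 - <<'E'
from h import *
from plant import imaging
delta([*pol(.102,150),.063],-7.3)
c=imaging.capture('top'); crop(c,130,160,110,110,5,'pics/p1.png')
E
```

```text
t 1.73 pos [0.4031 0.423  0.1507] yaw -7.34 rp [-1.7998e+02 -1.0000e-02] F [-0.2 -0.   0.3] w 0.0527
 twist -0.04  shift in present axes [-0.5  0.4 87.7]  in axes after twist [-0.5  0.4 87.7]
```

View pics/p1.png

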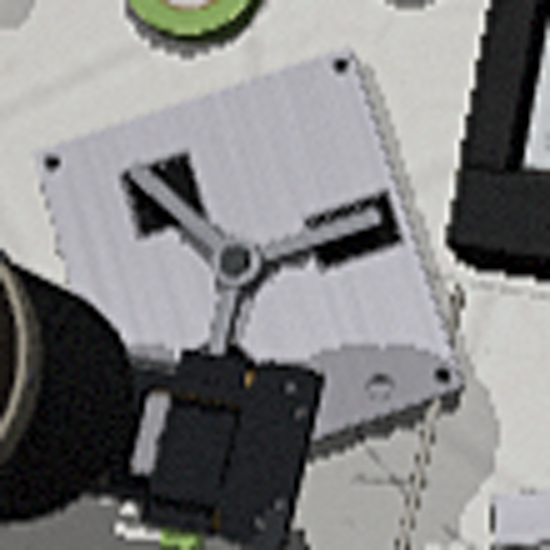

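The gripper body is over the knob at (250,440) in the crop. I'll go down and grip it.

>>> step_arm --commands '[[[0,0,15],0],[[0,0,15],0],[[0,0,15],0],[[0,0,15],0],[[0,0,14],0],[[0,0,12],0],[[0,0,0],0],[[0,0,0],0]]'

```text
time_s: 2.78
tcp_pos: [0.4029, 0.4233, 0.0649]
eef_rot: [-180.0, -0.0, -7.3]
contact_force: [0.7, 0.5, 0.1]
gripper_width: 0.0526
```

>>> step_arm --commands '[[[0,0,0],0],[[0,0,0],0],[[0,0,0],0],[[0,0,0],0],[[0,0,0],0],[[0,0,0],0]]' --gripper 1.0 --grip_force 40

```text
time_s: 3.52
tcp_pos: [0.4028, 0.4232, 0.0648]
eef_rot: [-180.0, -0.0, -7.3]
contact_force: [-0.9, 0.4, 2.7]
gripper_width: 0.0225
```

>>> step_arm --commands '[[[0,0,-3],0],[[0,0,-3],0],[[0,0,-3],0],[[0,0,-1.5],0],[[0,0,0],0],[[0,0,0],0]]'

```text
time_s: 4.28
tcp_pos: [0.4026, 0.4228, 0.0749]
eef_rot: [180.0, 0.0, -7.3]
contact_force: [2.4, 0.7, -7.5]
gripper_width: 0.0227
```

```bash
python3 - <<'E'
from h import *
from plant import imaging
delta([*pol(.102,150),.075],-7.3)
c=imaging.capture('scene'); crop(c,150,130,120,90,6,'pics/s1.png')
# arc, in tool axes: steps of 4 deg; tool x points inward (toward axis)
E
```

```text
t 4.28 pos [0.4026 0.4228 0.0749] yaw -7.32 rp [1.7997e+02 1.0000e-02] F [ 2.4  0.7 -7.5] w 0.0227
 twist -0.02  shift in present axes [-0.1  0.1 -0.1]  in axes after twist [-0.1  0.1 -0.1]
```

View pics/s1.png

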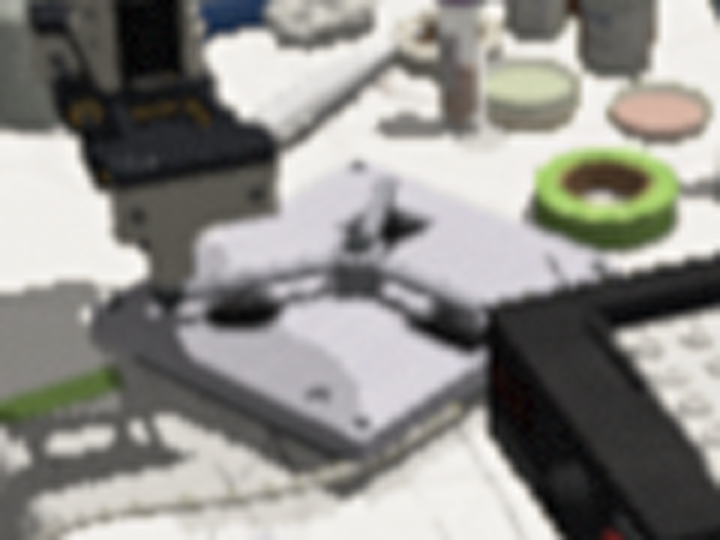

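>>> step_arm --commands '[[[0.25,7.12,0],-4],[[0.25,7.12,0],-4],[[0.25,7.12,0],-4],[[0.25,7.12,0],-4],[[0.25,7.12,0],-4],[[0.25,7.12,0],-4],[[0.25,7.12,0],-4],[[0.25,7.12,0],-4],[[0,0,0],0]]'

```text
time_s: 5.45
tcp_pos: [0.4117, 0.3673, 0.0753]
eef_rot: [-180.0, -0.0, 24.6]
contact_force: [3.9, 1.4, -9.0]
gripper_width: 0.0227
```

```bash
python3 - <<'E'
from h import *
delta([*pol(.102,182),.075],24.7)
delta([*pol(.102,210),.075],52.7)
E
```

```text
t 5.45 pos [0.4117 0.3673 0.0753] yaw 24.63 rp [-1.7999e+02 -4.0000e-02] F [ 3.9  1.4 -9. ] w 0.0227
 twist -0.07  shift in present axes [-0.7 -0.   0.3]  in axes after twist [-0.7 -0.   0.3]
t 5.45 pos [0.4117 0.3673 0.0753] yaw 24.63 rp [-1.7999e+02 -4.0000e-02] F [ 3.9  1.4 -9. ] w 0.0227
 twist -28.07  shift in present axes [11.3 47.9  0.3]  in axes after twist [-12.5  47.5   0.3]
```

>>> step_arm --commands '[[[0.25,7.12,0],-4],[[0.25,7.12,0],-4],[[0.25,7.12,0],-4],[[0.25,7.12,0],-4],[[0.25,7.12,0],-4],[[0.25,7.12,0],-4],[[0.25,7.12,0],-4],[[0,0,0],0],[[0,0,0],0]]'

```text
time_s: 6.58
tcp_pos: [0.4422, 0.3293, 0.0752]
eef_rot: [180.0, -0.0, 52.6]
contact_force: [4.2, 2.3, -8.5]
gripper_width: 0.0225
```

```bash
python3 - <<'E'
from h import *
delta([*pol(.102,210),.075],52.7)
E
```

```text
t 6.58 pos [0.4422 0.3293 0.0752] yaw 52.56 rp [ 1.8e+02 -4.0e-02] F [ 4.2  2.3 -8.5] w 0.0225
 twist -0.14  shift in present axes [-0.8  0.2  0.2]  in axes after twist [-0.8  0.2  0.2]
```

>>> step_arm --commands '[[[0,0,3],0],[[0,0,3],0],[[0,0,3],0],[[0,0,1],0],[[0,0,0],0],[[0,0,0],0]]'

```text
time_s: 7.32
tcp_pos: [0.4423, 0.3292, 0.0653]
eef_rot: [-180.0, -0.0, 52.7]
contact_force: [3.5, 3.4, -5.1]
gripper_width: 0.0229
```

```bash
python3 - <<'E'
from h import *
delta([*pol(.102,210),.065],52.7)
E
```

```text
t 7.33 pos [0.4423 0.3292 0.0653] yaw 52.69 rp [-1.8e+02 -4.0e-02] F [ 3.5  3.4 -5.1] w 0.0229
 twist -0.01  shift in present axes [-0.7  0.1  0.3]  in axes after twist [-0.7  0.1  0.3]
```

>>> step_arm --commands '[[[0,0,0],0],[[0,0,0],0],[[0,0,0],0],[[0,0,0],0],[[0,0,-20],0],[[0,0,-30],0],[[0,0,-30],0],[[0,0,-30],0],[[0,0,-30],0],[[-30,-30,0],0],[[-40,-40,0],0],[[-40,-40,0],0],[[0,0,0],0],[[0,0,0],0]]' --gripper 0.4

```text
time_s: 9.07
tcp_pos: [0.2879, 0.3085, 0.2056]
eef_rot: [-180.0, -0.1, 52.8]
contact_force: [0.4, 0.0, -0.3]
gripper_width: 0.0524
```

```bash
python3 - <<'E'
from h import *
from plant import imaging
c=imaging.capture('top'); np.savez('top1.npz',**c); crop(c,130,160,110,110,5,'pics/p2.png')
blanks(c,dict(rnd=(322,190,352,216),sq=(322,234,352,262),ob=(222,252,252,275)))
c=imaging.capture('scene'); np.savez('scene1.npz',**c); crop(c,150,130,120,90,6,'pics/s2.png')
delta([.377,.238,.15],8.4)
E
```

```text
rnd rect [566.6 -36.4] [36.7 38. ] 3.4 centroid 566.2 -36.4
sq rect [436.4 -40.3] [34.8 35.2] 2.6 centroid 436.9 -40.5
ob rect [376.7 238.8] [26.9 45.2] 7.3 centroid 377.0 239.4
t 9.18 pos [0.2886 0.3083 0.2051] yaw 52.64 rp [179.99   0.  ] F [0.2 0.2 0.1] w 0.0523
 twist 44.24  shift in present axes [ -2.2 112.9  55.1]  in axes after twist [77.2 82.4 55.1]
```

View pics/p2.png

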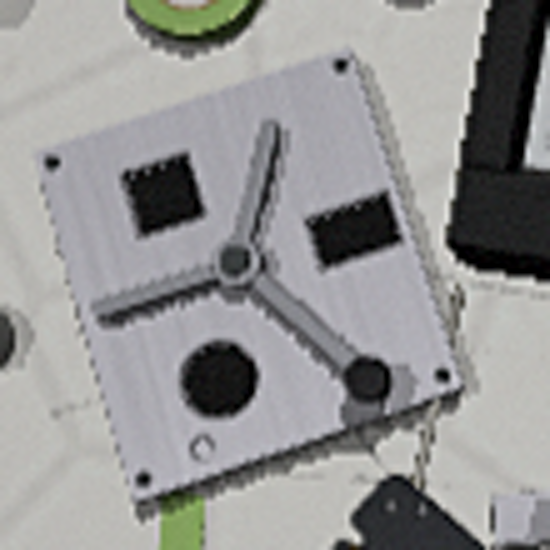

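View pics/s2.png

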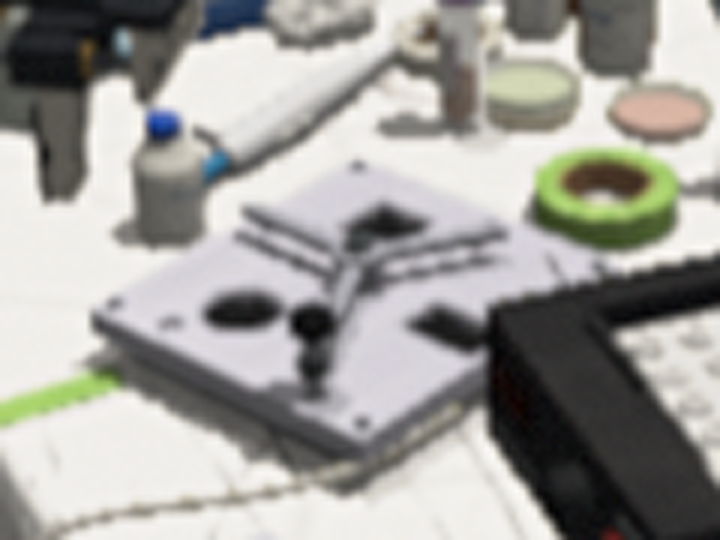

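Top view: the keeper arms now lie midway between the pockets, with the knob at (368,380) in the crop over the second hole. All three pockets are clear. I'll measure the pocket centres from their rims.

```bash
python3 - <<'E'
from h import *
c=load('top1.npz'); s=6
im=cv2.resize(c['img'],None,fx=s,fy=s,interpolation=cv2.INTER_CUBIC); g=cv2.cvtColor(im,cv2.COLOR_RGB2GRAY)
for n,(u,v) in dict(round=(220,379),square=(163,195),oblong=(354,231),knob=(368,380)).items():
    x=u/5+130;y=v/5+160
    m=np.zeros_like(g); R=int(15*s); cx,cy=int(x*s),int(y*s)
    m[cy-R:cy+R,cx-R:cx+R]=(g[cy-R:cy+R,cx-R:cx+R]<95)
    nl,lab=cv2.connectedComponents(m); l=lab[cy,cx]
    k=max(cv2.findContours((lab==l).astype(np.uint8),cv2.RETR_EXTERNAL,cv2.CHAIN_APPROX_NONE)[0],key=cv2.contourArea)[:,0]
    P=onz(c,(k+.5)/s-.5,.084 if n=='knob' else .036)[:,:2]*1000
    rc=cv2.minAreaRect(P.astype(np.float32)); print(n,np.round(rc[0],1),np.round(rc[1],1),round(rc[2],1))
for n,a in dict(round=150,square=30,oblong=270).items(): print(n,pol(.064,a).round(4))
hub=onz(c,[[(235.5/5-.5+130),(262/5-.5+160)]],.065); print(hub)
print(pol(.102,210))
E
```

```text
round [440.9 417.2] [42.  42.5] 3.4
square [542.9 460.5] [40.4 39.9] 22.5
oblong [528.6 350.5] [31.4 49.4] 23.1
knob [437.4 330.2] [68.7 73.6] 5.7
round [0.4402 0.4178]
square [0.5425 0.4606]
oblong [0.5284 0.3507]
[[0.50236996 0.40868259 0.065     ]]
[0.44188918 0.3285617 ]
```

Pocket rims agree with the plate model to within 0.7 mm. First the oblong: jaws along its short side, with tips 7.5 mm above its underside so they will clear the plate top.

>>> step_arm --commands '[[[0,0,0],9.6],[[0,0,0],9.6],[[0,0,0],9.6],[[0,0,0],9.6],[[0,0,0],9.6],[[0,0,0],9.6],[[0,0,0],9.6],[[0,0,0],9.6],[[0,0,0],9.6],[[0,0,0],9.6],[[0,0,0],9.6],[[0,0,0],9.6],[[0,0,0],9.6],[[0,0,0],9.8],[[0,0,0],0]]'

```text
time_s: 11.05
tcp_pos: [0.2887, 0.3078, 0.2046]
eef_rot: [180.0, -0.1, -82.0]
contact_force: [-0.7, 0.6, -0.1]
gripper_width: 0.0527
```

```bash
python3 - <<'E'
from h import *
delta([.3768,.2386,.08],-82)
E
```

```text
t 11.05 pos [0.2887 0.3078 0.2046] yaw -81.95 rp [ 1.7997e+02 -7.0000e-02] F [-0.7  0.6 -0.1] w 0.0527
 twist 0.05  shift in present axes [ 80.9 -77.5 124.6]  in axes after twist [ 80.8 -77.6 124.6]
```

>>> step_arm --commands '[[[13.5,-12.9,10],0],[[13.5,-12.9,10],0],[[13.5,-12.9,10],0],[[13.5,-12.9,10],0],[[13.5,-12.9,10],0],[[13.4,-13,10],0],[[0,0,20],0],[[0,0,20],0],[[0,0,20],0],[[0,0,0],0],[[0,0,0],0]]'

```text
time_s: 12.42
tcp_pos: [0.3766, 0.239, 0.0855]
eef_rot: [-180.0, -0.0, -81.8]
contact_force: [0.3, 0.4, 0.5]
gripper_width: 0.0524
```

```bash
python3 - <<'E'
from h import *
from plant import imaging
delta([.3768,.2386,.0075],-82)
c=imaging.capture('scene'); np.savez('s.npz',**c); crop(c,140,160,160,110,5,'pics/s3.png')
E
```

```text
t 12.43 pos [0.3766 0.239  0.0855] yaw -81.83 rp [-179.98   -0.  ] F [0.3 0.4 0.5] w 0.0524
 twist 0.17  shift in present axes [ 0.5 -0.1 78. ]  in axes after twist [ 0.5 -0.1 78. ]
```

View pics/s3.png

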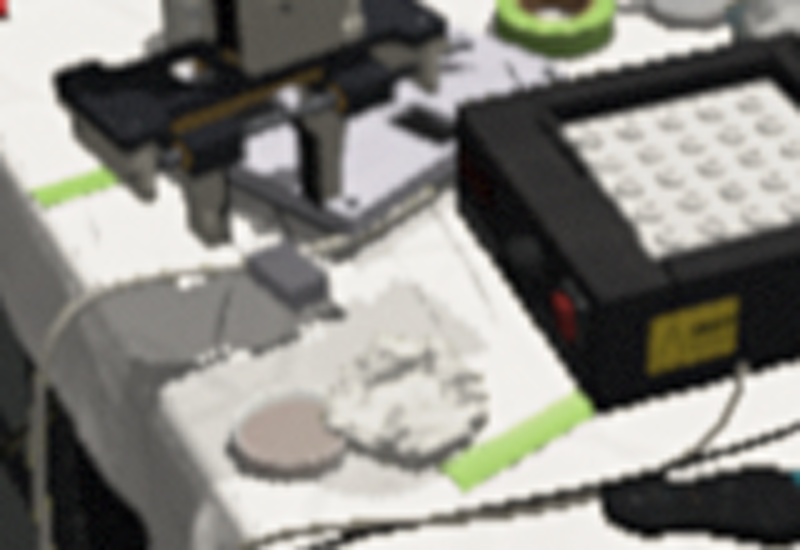

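The gripper straddles the oblong at (290,275), with the dish and the paper clear of it. I'll go down and grip.

>>> step_arm --commands '[[[0.5,0,18],0],[[0,0,18],0],[[0,0,18],0],[[0,0,14],0],[[0,0,7],0],[[0,0,3],0],[[0,0,0],0]]'

```text
time_s: 13.35
tcp_pos: [0.3763, 0.2386, 0.0074]
eef_rot: [-180.0, 0.0, -81.9]
contact_force: [0.1, 0.1, 0.8]
gripper_width: 0.0525
```

>>> step_arm --commands '[[[0,0,0],0],[[0,0,0],0],[[0,0,0],0],[[0,0,0],0],[[0,0,0],0]]' --gripper 1.0 --grip_force 40

```text
time_s: 13.98
tcp_pos: [0.3761, 0.2384, 0.0071]
eef_rot: [-180.0, 0.0, -81.9]
contact_force: [-0.4, 0.1, 1.2]
gripper_width: 0.0084
```

```bash
python3 - <<'E'
from h import *
delta([.3768,.2386,.08],-82)
E
```

```text
t 13.97 pos [0.3761 0.2384 0.0071] yaw -81.91 rp [-180.    0.] F [-0.4  0.1  1.2] w 0.0084
 twist 0.09  shift in present axes [ -0.1  -0.7 -72.9]  in axes after twist [ -0.1  -0.7 -72.9]
```

```bash
python3 - <<'E'
from h import *
from plant import imaging,r
print(r.get_state()['gripper_width'])
c=imaging.capture('scene'); crop(c,140,160,160,110,5,'pics/s4.png')
c=imaging.capture('top');np.savez('t.npz',**c); crop(c,190,220,100,75,7,'pics/t4.png')
E
```

```text
0.008439139424185196
```

View pics/s4.png

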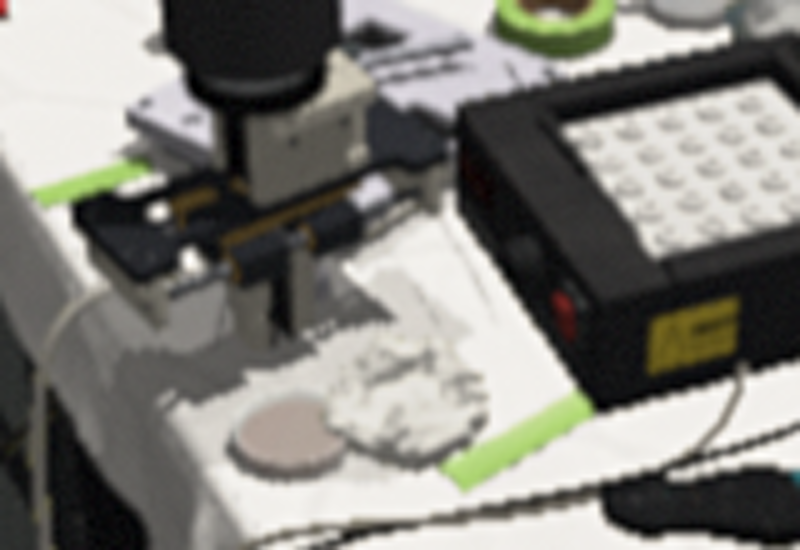

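View pics/t4.png

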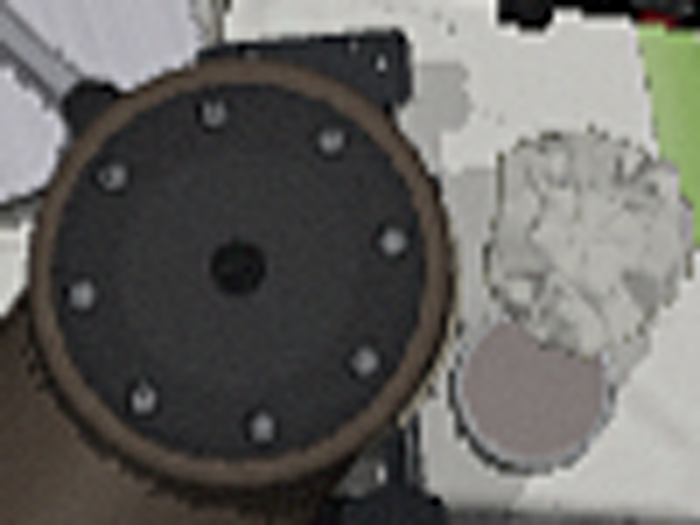

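The gripper closed to 8 mm, so it missed the blank. I'll open, lift and look.

>>> step_arm --commands '[[[0,0,0],0],[[0,0,0],0],[[0,0,0],0],[[0,0,-15],0],[[0,0,-30],0],[[0,0,-30],0],[[0,0,-30],0],[[0,-40,-30],0],[[0,40,0],0],[[-50,0,0],0],[[-50,0,0],0],[[-50,0,0],0],[[0,0,0],0]]' --gripper 0.4

```text
time_s: 15.7
tcp_pos: [0.3547, 0.3897, 0.1417]
eef_rot: [-180.0, 0.0, -81.8]
contact_force: [0.4, -1.4, -0.1]
gripper_width: 0.0529
```

```bash
python3 - <<'E'
from h import *
from plant import imaging,r
c0=load('scene1.npz')
print(proj(c0,[[.377,.2386,.016]]), r.get_state()['tcp_pos'])
c=imaging.capture('scene');np.savez('s.npz',**c); crop(c,140,160,160,110,5,'pics/s5.png')
c=imaging.capture('top');np.savez('t.npz',**c); crop(c,190,220,100,75,7,'pics/t5.png')
E
```

```text
[[194.50887808 223.99203987]] [0.35465029 0.38974984 0.14170076]
```

View pics/s5.png

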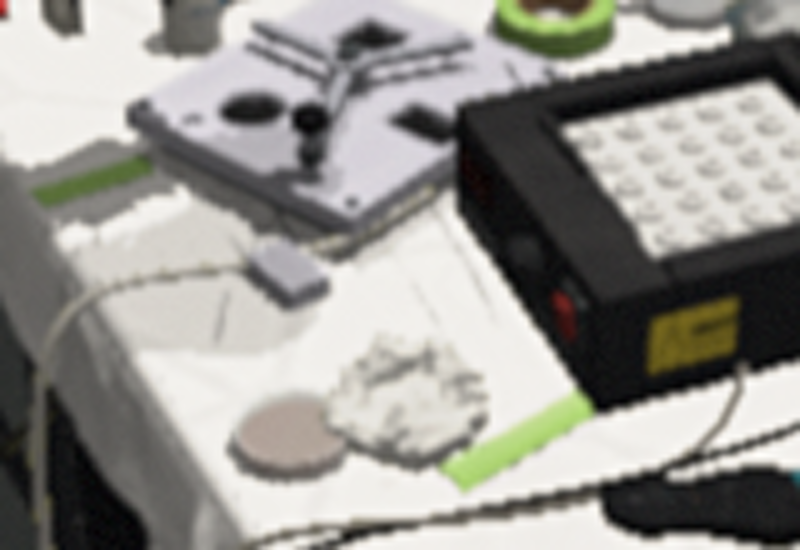

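View pics/t5.png

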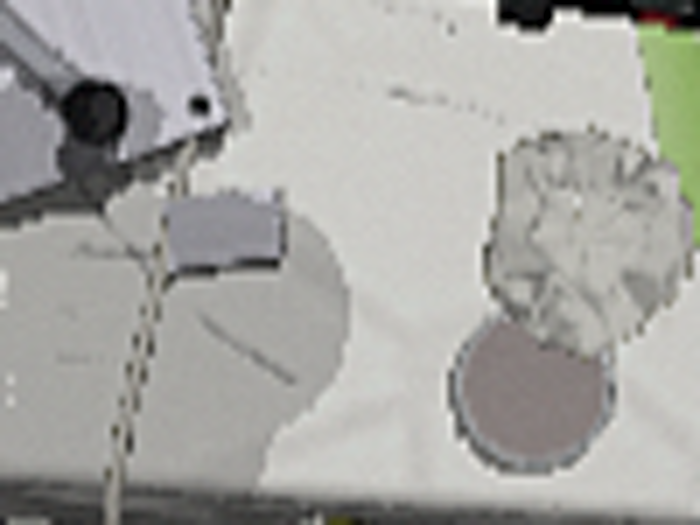

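The blank was knocked toward the plate while the gripper was away from it. It is now at (223,230) in the top crop. I'll measure it again.

```bash
python3 - <<'E'
from h import *
c=load('t.npz')
s=6;x0,y0,x1,y1=208,240,238,264
im=cv2.resize(c['img'][y0:y1,x0:x1],None,fx=s,fy=s,interpolation=cv2.INTER_CUBIC)
hsv=cv2.cvtColor(im,cv2.COLOR_RGB2HSV).astype(int)
m=((abs(hsv[...,0]-125)<25)&(hsv[...,1]>=9)&(hsv[...,2]>110)).astype(np.uint8)
m=cv2.morphologyEx(m,cv2.MORPH_OPEN,np.ones((9,9),np.uint8))
k=max(cv2.findContours(m,cv2.RETR_EXTERNAL,cv2.CHAIN_APPROX_NONE)[0],key=cv2.contourArea)[:,0]
P=onz(c,(k+.5)/s-.5+[x0,y0],.016)[:,:2]*1000
rc=cv2.minAreaRect(P.astype(np.float32)); print(rc); B=cv2.boxPoints(rc)/1000; print(B)
# box edges by crop readings (7x)
q=lambda p:onz(c,(np.array(p,float)+.5)/7-.5+[190,220],.016)[:,:2].round(4)
print(q([(168,200),(285,192),(282,262),(170,270)]))
vis=im[:,:,::-1].copy();cv2.drawContours(vis,[k[:,None]],-1,(0,0,255),1);cv2.imwrite('pics/ob2.png',cv2.resize(vis,None,fx=3,fy=3))
cc=load('s.npz'); print(proj(cc,np.c_[B,[.016]*4]))
print('plate corner',pol(0,0)+0, [ (PC+np.array([[np.cos(np.radians(PY)),-np.sin(np.radians(PY))],[np.sin(np.radians(PY)),np.cos(np.radians(PY))]])@np.array(v)).round(4) for v in((-.104,-.095),(-.104,.095),(.104,-.095))])
E
```

```text
((406.0151062011719, 270.73101806640625), (25.98621940612793, 20.503177642822266), 4.544377326965332)
[[0.39225057 0.27992094]
 [0.3938751  0.2594822 ]
 [0.41977963 0.2615411 ]
 [0.41815513 0.28197983]]
[[0.4135 0.3056]
 [0.4195 0.259 ]
 [0.3919 0.2581]
 [0.3861 0.3024]]
[[193.59694854 214.5636435 ]
 [197.04160414 218.21565633]
 [205.11305883 215.20237305]
 [201.6134067  211.61978413]]
plate corner [0.5037 0.4097] [array([0.4444, 0.2819]), array([0.3711, 0.4572]), array([0.6363, 0.3622])]
```

View pics/ob2.png

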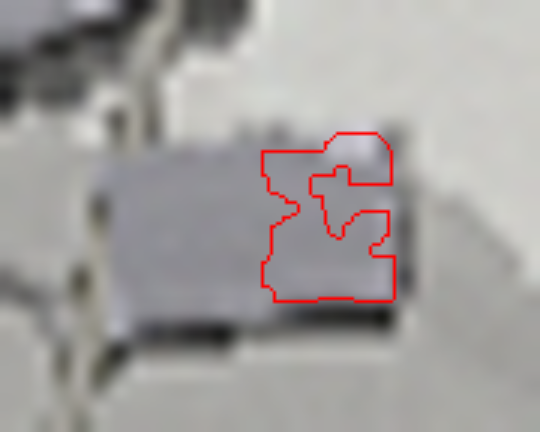

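The blank is at about (0.403, 0.281), yaw 7.4°. It is too close to the plate for the jaws along its short side, so I'll take it by the long sides, move it to clear bench, and re-grip it across. That also centres it on both axes.

>>> step_arm --commands '[[[0,0,0],-9],[[0,0,0],-9],[[0,0,0],-9],[[0,0,0],-9],[[0,0,0],-9],[[0,0,0],-9],[[0,0,0],-9],[[0,0,0],-9],[[0,0,0],-9],[[0,0,0],-8.2],[[0,0,0],0]]' --gripper 0.32

```text
time_s: 17.18
tcp_pos: [0.3552, 0.3857, 0.1422]
eef_rot: [180.0, 0.0, 7.2]
contact_force: [-0.1, -0.2, 0.9]
gripper_width: 0.0594
```

```bash
python3 - <<'E'
from h import *
delta([.4028,.2813,.1],7.4)
E
```

```text
t 17.18 pos [0.3552 0.3857 0.1422] yaw 7.17 rp [1.8e+02 1.0e-02] F [-0.1 -0.2  0.9] w 0.0594
 twist -0.23  shift in present axes [ 34.2 109.6  42.2]  in axes after twist [ 33.8 109.7  42.2]
```

>>> step_arm --commands '[[[5.7,18.3,0],0],[[5.7,18.3,0],0],[[5.7,18.3,0],0],[[5.7,18.3,0],0],[[5.7,18.3,0],0],[[5.5,18.2,0],0],[[0,0,20],0],[[0,0,22],0],[[0,0,0],0],[[0,0,0],0]]'

```text
time_s: 18.42
tcp_pos: [0.4031, 0.2825, 0.1007]
eef_rot: [-180.0, -0.0, 7.3]
contact_force: [0.5, 0.8, 0.2]
gripper_width: 0.0593
```

```bash
python3 - <<'E'
from h import *
from plant import imaging
delta([.4028,.2813,.0075],7.4)
c=imaging.capture('scene'); crop(c,160,170,100,70,7,'pics/s6.png')
E
```

```text
t 18.43 pos [0.4031 0.2825 0.1007] yaw 7.29 rp [-1.7999e+02 -3.0000e-02] F [0.5 0.8 0.2] w 0.0593
 twist -0.11  shift in present axes [-0.5  1.1 93.2]  in axes after twist [-0.5  1.1 93.2]
```

View pics/s6.png

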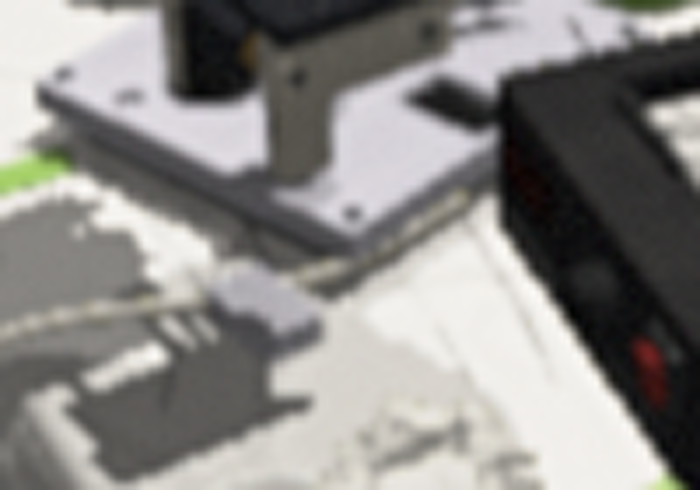

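In the scene crop the blank is at (265,305). At grip height the gripper body would reach the raised knob, so I'll grip 13 mm nearer the robot.

>>> step_arm --commands '[[[-13.5,1,0],0],[[0,0,18],0],[[0,0,18],0],[[0,0,18],0],[[0,0,14],0],[[0,0,0],0]]'

```text
time_s: 19.23
tcp_pos: [0.3888, 0.2792, 0.0316]
eef_rot: [179.9, 0.1, 7.3]
contact_force: [0.1, -0.2, 0.1]
gripper_width: 0.0598
```

>>> step_arm --commands '[[[0,0,10],0],[[0,0,8],0],[[0,0,6],0],[[0,0,0],0],[[0,0,0],0]]'

```text
time_s: 19.85
tcp_pos: [0.3895, 0.2797, 0.0081]
eef_rot: [180.0, -0.0, 7.3]
contact_force: [0.0, 0.3, 0.6]
gripper_width: 0.0594
```

>>> step_arm --commands '[[[0,0,0],0],[[0,0,0],0],[[0,0,0],0],[[0,0,0],0],[[0,0,0],0]]' --gripper 1.0 --grip_force 25

```text
time_s: 20.48
tcp_pos: [0.3895, 0.2799, 0.0083]
eef_rot: [-180.0, -0.0, 7.3]
contact_force: [-0.8, 0.1, 3.0]
gripper_width: 0.0449
```

>>> step_arm --commands '[[[0,0,-3],0],[[-4.5,6.5,0],0],[[-4.5,6.5,0],0],[[-4.5,6.5,0],0],[[-4.5,6.5,0],0],[[-4.5,6.5,0],0],[[0,0,0],0],[[0,0,3],0],[[0,0,0],0],[[0,0,0],0]]'

```text
time_s: 21.72
tcp_pos: [0.3715, 0.245, 0.0083]
eef_rot: [-180.0, -0.0, 7.3]
contact_force: [-1.8, -1.3, 5.9]
gripper_width: 0.0448
```

>>> step_arm --commands '[[[0,0,0],0],[[0,0,0],0],[[0,0,0],0],[[0,0,-15],0],[[0,0,-30],0],[[0,0,-30],0],[[0,0,0],9],[[0,0,0],9],[[0,0,0],9],[[0,0,0],9],[[0,0,0],9],[[0,0,0],9],[[0,0,0],9],[[0,0,0],9],[[0,0,0],9],[[0,0,0],9],[[0,0,0],0]]' --gripper 0.35

```text
time_s: 23.85
tcp_pos: [0.3712, 0.2445, 0.083]
eef_rot: [180.0, -0.0, -82.7]
contact_force: [0.7, 0.1, 0.7]
gripper_width: 0.0568
```

```bash
python3 - <<'E'
from h import *
from plant import imaging
c=imaging.capture('scene');np.savez('s.npz',**c); crop(c,160,170,100,70,7,'pics/s7.png')
c=imaging.capture('top');np.savez('t.npz',**c)
delta([.385,.246,.0075],-82.7)
E
```

```text
t 23.95 pos [0.3712 0.2445 0.083 ] yaw -82.51 rp [180.  -0.] F [ 0.3 -0.1  0.3] w 0.0567
 twist 0.19  shift in present axes [  0.4 -13.9  75.5]  in axes after twist [  0.3 -13.9  75.5]
```

View pics/s7.png

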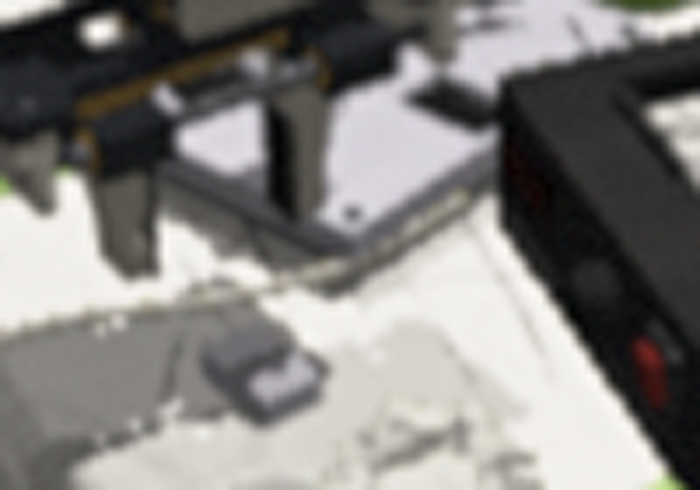

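>>> step_arm --commands '[[[-0.5,-13,0],0.2],[[0,0,18],0],[[0,0,18],0],[[0,0,18],0],[[0,0,12],0],[[0,0,6],0],[[0,0,3.5],0],[[0,0,0],0],[[0,0,0],0]]'

```text
time_s: 25.08
tcp_pos: [0.3842, 0.247, 0.008]
eef_rot: [-180.0, 0.0, -82.9]
contact_force: [1.3, -0.4, 0.3]
gripper_width: 0.057
```

>>> step_arm --commands '[[[0,0,0],0],[[0,0,0],0],[[0,0,0],0],[[0,0,0],0],[[0,0,0],0]]' --gripper 1.0 --grip_force 40

```text
time_s: 25.7
tcp_pos: [0.3841, 0.2469, 0.0077]
eef_rot: [-180.0, 0.0, -82.9]
contact_force: [-0.1, -0.2, 2.0]
gripper_width: 0.0272
```

```bash
python3 - <<'E'
from h import *
delta([.385,.246,.0075],-82.7)
E
```

```text
t 25.7 pos [0.3841 0.2469 0.0077] yaw -82.91 rp [-1.7999e+02  1.0000e-02] F [-0.1 -0.2  2. ] w 0.0272
 twist -0.21  shift in present axes [ 1.  -0.7  0.2]  in axes after twist [ 1.  -0.7  0.2]
```

>>> step_arm --commands '[[[0,0,-15],0],[[0,0,-30],0],[[0,0,-30],0],[[0,0,-30],0],[[0,0,-20],0],[[0,0,0],-8],[[0,0,0],-7.8],[[0,0,0],0]]'

```text
time_s: 26.7
tcp_pos: [0.3838, 0.2465, 0.1324]
eef_rot: [180.0, -0.0, -67.2]
contact_force: [-0.2, 0.8, -1.3]
gripper_width: 0.0275
```

```bash
python3 - <<'E'
from h import *
delta([.5285,.3506,.13],-67.3)
E
```

```text
t 26.7 pos [0.3838 0.2465 0.1324] yaw -67.17 rp [179.97  -0.  ] F [-0.2  0.8 -1.3] w 0.0275
 twist 0.13  shift in present axes [ -39.8 -173.8    2.4]  in axes after twist [ -40.2 -173.7    2.4]
```

>>> step_arm --commands '[[[-5,-21.7,0],0.1],[[-5,-21.7,0],0],[[-5,-21.7,0],0],[[-5,-21.7,0],0],[[-5,-21.7,0],0],[[-5,-21.7,0],0],[[-5,-21.7,0],0],[[-5,-21.8,0],0],[[0,0,0],0],[[0,0,0],0],[[0,0,0],0]]'

```text
time_s: 28.08
tcp_pos: [0.5281, 0.3505, 0.1326]
eef_rot: [180.0, -0.0, -67.3]
contact_force: [-0.2, 0.0, -0.8]
gripper_width: 0.0274
```

```bash
python3 - <<'E'
from h import *
from plant import imaging
delta([.5285,.3506,.0385],-67.3)
c=imaging.capture('scene');crop(c,160,130,120,90,6,'pics/s8.png')
E
```

```text
t 28.07 pos [0.5281 0.3505 0.1326] yaw -67.26 rp [179.98  -0.  ] F [-0.2  0.  -0.8] w 0.0274
 twist 0.04  shift in present axes [ 0.1 -0.4 94.1]  in axes after twist [ 0.1 -0.4 94.1]
```

View pics/s8.png

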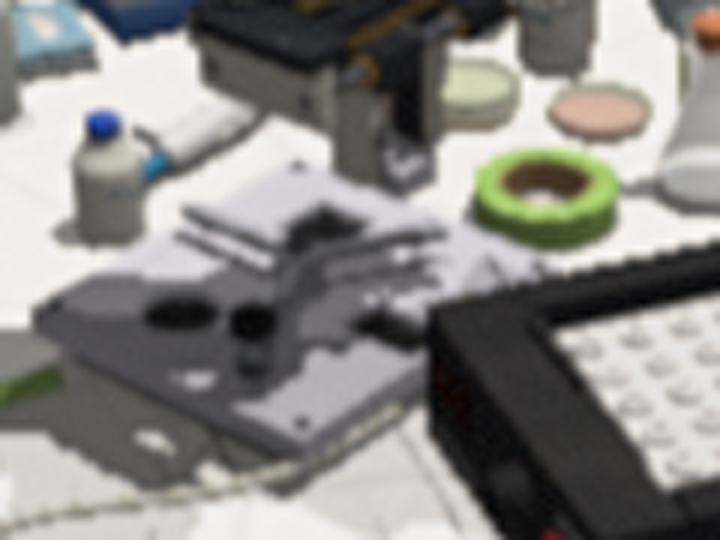

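The blank is held above its pocket. I'll lower it.

>>> step_arm --commands '[[[-0.2,-0.4,18],0],[[0,0,18],0],[[0,0,18],0],[[0,0,16],0],[[0,0,10],0],[[0,0,5],0],[[0,0,0],0],[[0,0,0],0]]'

```text
time_s: 29.12
tcp_pos: [0.5293, 0.3516, 0.0482]
eef_rot: [-179.9, 0.0, -67.2]
contact_force: [-0.1, -0.7, -0.2]
gripper_width: 0.0274
```

>>> step_arm --commands '[[[0,0,2],0],[[0,0,2],0],[[0,0,2],0],[[0,0,0],0]]'

```text
time_s: 29.62
tcp_pos: [0.5289, 0.3512, 0.0414]
eef_rot: [180.0, -0.0, -67.2]
contact_force: [0.9, -0.9, -0.9]
gripper_width: 0.0273
```

```bash
python3 - <<'E'
from h import *
delta([.5285,.3506,.0385],-67.3)
E
```

```text
t 29.62 pos [0.5289 0.3512 0.0414] yaw -67.21 rp [ 1.7999e+02 -1.0000e-02] F [ 0.9 -0.9 -0.9] w 0.0273
 twist 0.09  shift in present axes [0.4 0.6 2.9]  in axes after twist [0.4 0.6 2.9]
```

>>> step_arm --commands '[[[0.2,0.4,1.5],0],[[0,0,1.3],0],[[0,0,0],0],[[0,0,0],0]]'

```text
time_s: 30.12
tcp_pos: [0.5288, 0.3511, 0.0388]
eef_rot: [-180.0, 0.0, -67.2]
contact_force: [1.2, 0.1, -1.7]
gripper_width: 0.0275
```

>>> step_arm --commands '[[[0,0,0],0],[[0,0,0],0],[[0,0,0],0],[[0,0,-10],0],[[0,0,-25],0],[[0,0,-30],0],[[0,0,-30],0],[[0,0,-30],0],[[0,50,0],0],[[0,50,0],0],[[0,50,0],0],[[0,50,0],0],[[0,0,0],0],[[0,0,0],0]]' --gripper 0.56

```text
time_s: 31.88
tcp_pos: [0.3446, 0.2742, 0.1649]
eef_rot: [-179.9, 0.1, -67.2]
contact_force: [0.2, 0.2, 0.1]
gripper_width: 0.0389
```

```bash
python3 - <<'E'
from h import *
from plant import imaging
c=imaging.capture('scene');np.savez('s.npz',**c);crop(c,160,130,120,90,6,'pics/s9.png')
c=imaging.capture('top');np.savez('t.npz',**c); crop(c,130,160,110,110,5,'pics/p9.png')
blanks(c,dict(rnd=(322,190,352,216),sq=(322,234,352,262)))
delta([.4365,-.0404,.15],-88)
E
```

```text
rnd rect [566.4 -36.5] [37.2 38.1] 3.4 centroid 566.0 -36.4
sq rect [436.4 -40.2] [35.3 35.5] 1.6 centroid 436.8 -40.5
t 31.98 pos [0.345  0.2741 0.1642] yaw -67.22 rp [-1.7996e+02  2.0000e-02] F [0.2 0.  0.6] w 0.0381
 twist 20.78  shift in present axes [325.4  37.4  14.2]  in axes after twist [317.5 -80.5  14.2]
```

View pics/s9.png

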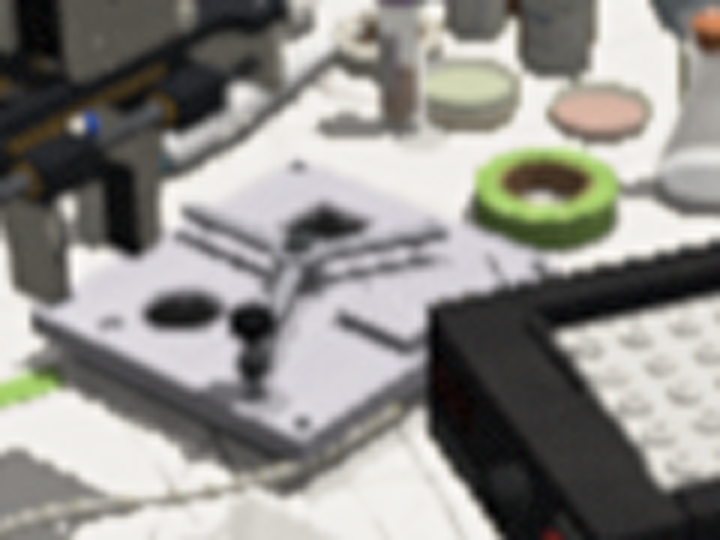

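View pics/p9.png

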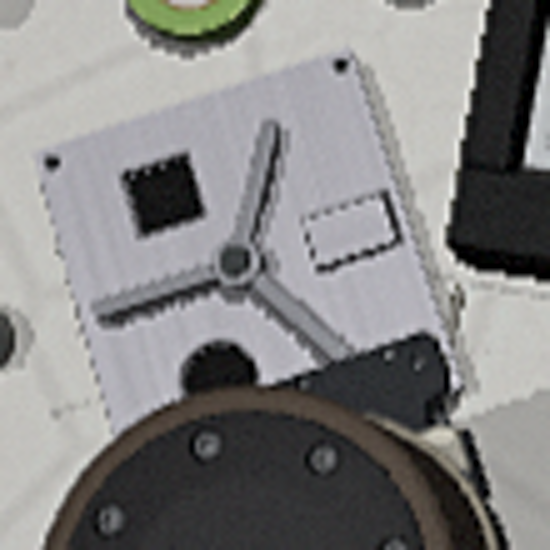

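The oblong is in its pocket, with a thin, even rim at (352,230) in the top crop. The square is next.

>>> step_arm --commands '[[[0,0,0],10.4],[[0,0,0],10.4],[[31.7,-8,0],0],[[31.7,-8,0],0],[[31.7,-8,0],0],[[31.7,-8,0],0],[[31.7,-8,0],0],[[31.7,-8,0],0],[[31.7,-8,0],0],[[31.7,-8,0],0],[[31.7,-8,0],0],[[31.7,-8,0],0],[[0,0,25],0],[[0,0,25],0],[[0,0,20],0],[[0,0,0],0],[[0,0,0],0]]' --gripper 0.36

```text
time_s: 34.1
tcp_pos: [0.436, -0.0407, 0.0942]
eef_rot: [-180.0, -0.0, -88.0]
contact_force: [0.2, 0.0, 0.4]
gripper_width: 0.0563
```

```bash
python3 - <<'E'
from h import *
from plant import imaging
W=world(load('t.npz')); print('oblong top z',np.median(W[203:208,198:203,2]),'plate',np.median(W[190:196,205:208,2]))
delta([.4365,-.0404,.0075],-88)
c=imaging.capture('scene');np.savez('s.npz',**c);crop(c,210,220,120,90,6,'pics/s10.png')
c=imaging.capture('top');np.savez('t.npz',**c);crop(c,300,180,90,100,6,'pics/t10.png')
E
```

```text
oblong top z 0.04703140615718493 plate 0.036155684703694735
t 34.1 pos [ 0.436  -0.0407  0.0942] yaw -88.02 rp [-1.7999e+02 -2.0000e-02] F [0.2 0.  0.4] w 0.0563
 twist -0.02  shift in present axes [-0.3 -0.5 86.7]  in axes after twist [-0.3 -0.5 86.7]
```

View pics/s10.png

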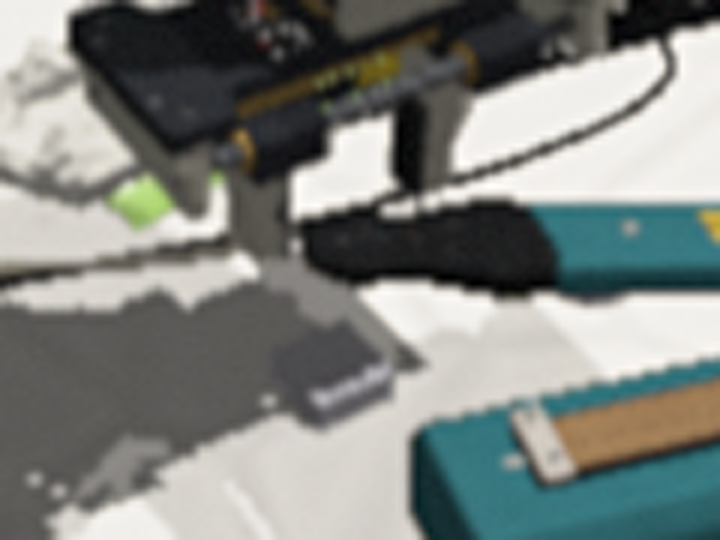

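View pics/t10.png

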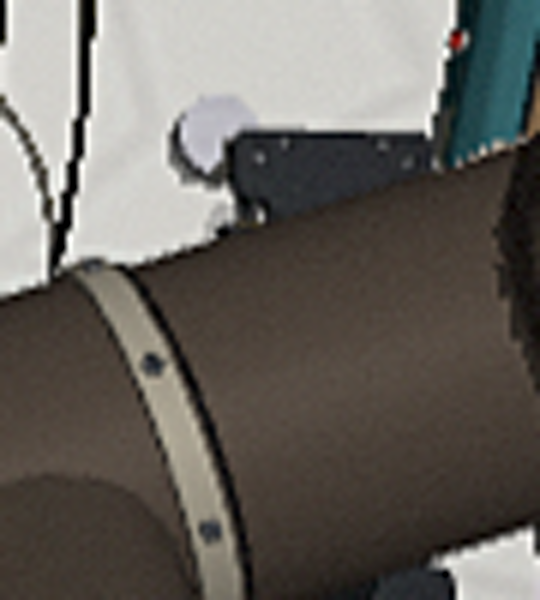

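```bash
python3 - <<'E'
from h import *
c=load('s.npz'); P=proj(c,[[.4365+a,-.0404+b,.016] for a,b in((0,0),(.018,.018),(.018,-.018),(-.018,-.018),(-.018,.018))]); print(((P-[210,220]+.5)*6).round(0).tolist())
c=load('scene0.npz'); crop(c,245,265,50,40,12,'pics/sq0.png'); print(((P-[245,265]+.5)*12).round(0).tolist())
E
```

```text
[[334.0, 365.0], [349.0, 321.0], [396.0, 378.0], [318.0, 411.0], [271.0, 352.0]]
[[247.0, 190.0], [277.0, 102.0], [373.0, 216.0], [216.0, 282.0], [123.0, 164.0]]
```

View pics/sq0.png

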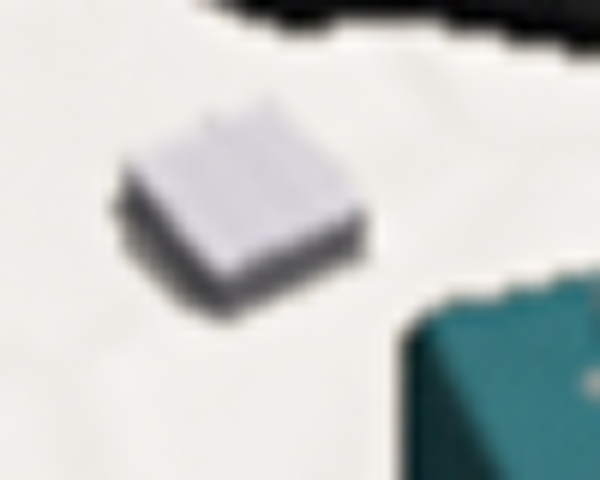

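The square is still where it was measured, and the two views agree to within 1 mm. I'll go down and grip it.

>>> step_arm --commands '[[[0,-0.5,18],0],[[0,0,18],0],[[0,0,18],0],[[0,0,16],0],[[0,0,10],0],[[0,0,6],0],[[0,0,0],0],[[0,0,0],0]]'

```text
time_s: 35.2
tcp_pos: [0.4361, -0.0405, 0.0082]
eef_rot: [-180.0, 0.0, -88.0]
contact_force: [-0.6, 0.4, -0.4]
gripper_width: 0.0561
```

>>> step_arm --commands '[[[0,0,0],0],[[0,0,0],0],[[0,0,0],0],[[0,0,0],0],[[0,0,0],0]]' --gripper 1.0 --grip_force 40

```text
time_s: 35.83
tcp_pos: [0.4359, -0.0405, 0.008]
eef_rot: [-180.0, 0.0, -88.0]
contact_force: [-0.6, -0.2, 3.8]
gripper_width: 0.0351
```

>>> step_arm --commands '[[[0,0,-15],0],[[0,0,-30],0],[[0,0,-30],0],[[0,0,-30],0],[[0,0,-30],0],[[0,0,-15],0],[[0,0,0],0]]'

```text
time_s: 36.7
tcp_pos: [0.4361, -0.0404, 0.1584]
eef_rot: [-179.9, 0.0, -88.0]
contact_force: [0.1, -0.5, -1.0]
gripper_width: 0.0353
```

```bash
python3 - <<'E'
from h import *
delta([.40,.24,.15],-67.3)
E
```

```text
t 36.7 pos [ 0.4361 -0.0404  0.1584] yaw -88.02 rp [-1.7989e+02  4.0000e-02] F [ 0.1 -0.5 -1. ] w 0.0353
 twist -20.72  shift in present axes [-281.5   26.4    8.4]  in axes after twist [-272.6  -74.9    8.4]
```

>>> step_arm --commands '[[[0,0,0],-10.4],[[0,0,0],-10.3],[[-30.3,-8.3,0],0],[[-30.3,-8.3,0],0],[[-30.3,-8.3,0],0],[[-30.3,-8.3,0],0],[[-30.3,-8.3,0],0],[[-30.3,-8.3,0],0],[[-30.3,-8.3,0],0],[[-30.3,-8.3,0],0],[[-30.3,-8.3,0],0],[[0,0,0],0]]'

```text
time_s: 38.2
tcp_pos: [0.3988, 0.241, 0.1563]
eef_rot: [179.9, -0.0, -67.2]
contact_force: [0.1, -0.6, -1.6]
gripper_width: 0.0356
```

```bash
python3 - <<'E'
from h import *
delta([.5427,.4605,.15],-67.3)
E
```

```text
t 38.2 pos [0.3988 0.241  0.1563] yaw -67.21 rp [ 1.7989e+02 -5.0000e-02] F [ 0.1 -0.6 -1.6] w 0.0356
 twist 0.09  shift in present axes [-146.6 -217.7    6.3]  in axes after twist [-147.  -217.4    6.3]
```

>>> step_arm --commands '[[[-18.4,-27.2,0],0.1],[[-18.4,-27.2,0],0],[[-18.4,-27.2,0],0],[[-18.4,-27.2,0],0],[[-18.4,-27.2,0],0],[[-18.4,-27.2,0],0],[[-18.4,-27.2,0],0],[[-18,-27.2,0],0],[[0,0,0],0],[[0,0,0],0],[[0,0,25],0],[[0,0,25],0],[[0,0,25],0],[[0,0,15],0],[[0,0,0],0],[[0,0,0],0]]'

```text
time_s: 40.2
tcp_pos: [0.5444, 0.4593, 0.069]
eef_rot: [-179.9, 0.0, -67.4]
contact_force: [0.6, -0.1, 0.3]
gripper_width: 0.0357
```

```bash
python3 - <<'E'
from h import *
from plant import imaging
delta([.5427,.4605,.0385],-67.3)
c=imaging.capture('scene');np.savez('s.npz',**c);crop(c,140,120,130,90,6,'pics/s11.png')
E
```

```text
t 40.2 pos [0.5444 0.4593 0.069 ] yaw -67.4 rp [-1.7992e+02  3.0000e-02] F [ 0.6 -0.1  0.3] w 0.0357
 twist -0.1  shift in present axes [-1.7  1.1 30.5]  in axes after twist [-1.7  1.1 30.5]
```

View pics/s11.png

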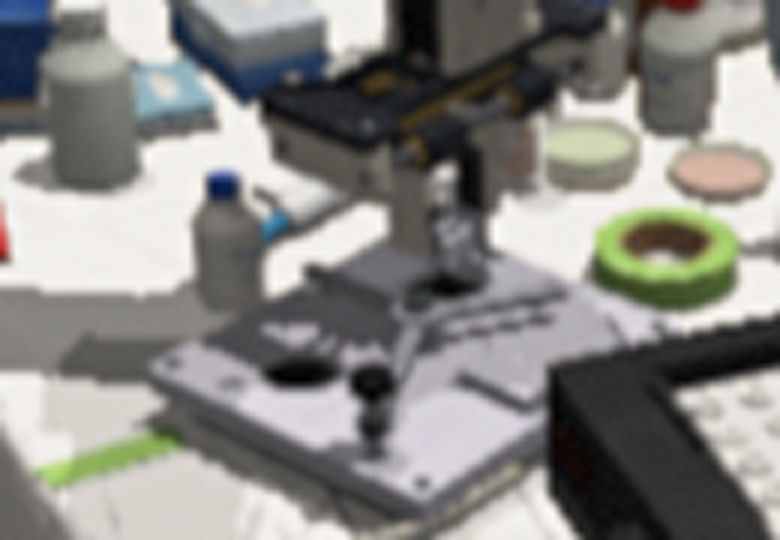

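>>> step_arm --commands '[[[-1.6,1,10],0],[[0,0,8],0],[[0,0,3],0],[[0,0,0],0],[[0,0,0],0],[[0,0,0],0]]'

```text
time_s: 41.0
tcp_pos: [0.5425, 0.4602, 0.047]
eef_rot: [-180.0, 0.0, -67.4]
contact_force: [-0.1, 0.0, -0.3]
gripper_width: 0.0352
```

```bash
python3 - <<'E'
from h import *
delta([.5427,.4605,.0385],-67.3)
E
```

```text
t 41.0 pos [0.5425 0.4602 0.047 ] yaw -67.41 rp [-1.7998e+02  1.0000e-02] F [-0.1  0.  -0.3] w 0.0352
 twist -0.11  shift in present axes [-0.2 -0.3  8.5]  in axes after twist [-0.2 -0.3  8.5]
```

>>> step_arm --commands '[[[-0.2,-0.3,2],0],[[0,0,2],0],[[0,0,2],0],[[0,0,1.5],0],[[0,0,0],0],[[0,0,0],0]]'

```text
time_s: 41.75
tcp_pos: [0.5429, 0.4606, 0.0392]
eef_rot: [-180.0, 0.0, -67.4]
contact_force: [4.5, 1.5, -2.3]
gripper_width: 0.0353
```

>>> step_arm --commands '[[[0,0,0.7],0],[[0,0,0],0],[[0,0,0],0]]'

```text
time_s: 42.12
tcp_pos: [0.5429, 0.4606, 0.0388]
eef_rot: [-180.0, 0.0, -67.4]
contact_force: [4.3, 2.9, 0.5]
gripper_width: 0.0354
```

>>> step_arm --commands '[[[0,0,0],0],[[0,0,0],0],[[0,0,0],0],[[0,0,-10],0],[[0,0,-25],0],[[0,0,-30],0],[[0,0,-30],0],[[0,0,-30],0],[[25,50,0],0],[[25,50,0],0],[[25,50,0],0],[[25,50,0],0],[[25,0,0],0],[[0,0,0],0],[[0,0,0],0]]' --gripper 0.48

```text
time_s: 44.0
tcp_pos: [0.4063, 0.2687, 0.1642]
eef_rot: [-179.9, 0.0, -67.4]
contact_force: [-0.9, 0.6, -1.0]
gripper_width: 0.0457
```

```bash
python3 - <<'E'
from h import *
from plant import imaging
c=imaging.capture('scene');np.savez('s.npz',**c);crop(c,150,120,120,90,6,'pics/s12.png')
c=imaging.capture('top');np.savez('t.npz',**c); crop(c,130,160,110,110,5,'pics/p12.png')
W=world(c); print('sq top z',np.median(W[197:202,160:166,2]))
blanks(c,dict(rnd=(322,190,352,216)))
delta([.5663,-.0365,.15],-90)
E
```

```text
sq top z 0.6034702894368288
rnd rect [566.6 -36.4] [37.7 38.1] 3.4 centroid 566.1 -36.3
t 44.1 pos [0.4061 0.2688 0.1636] yaw -67.41 rp [-1.7999e+02  1.0000e-02] F [ 0.  -0.3  0. ] w 0.0452
 twist 22.59  shift in present axes [343.4 -30.6  13.6]  in axes after twist [ 305.3 -160.2   13.6]
```

View pics/s12.png

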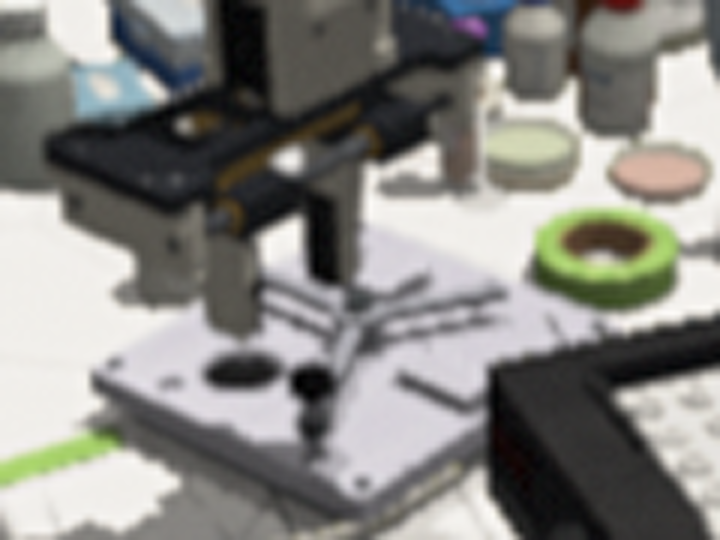

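View pics/p12.png

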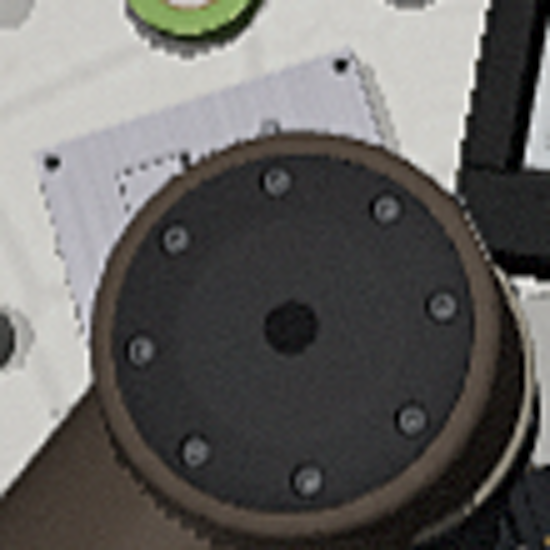

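>>> step_arm --commands '[[[0,0,0],7.5],[[0,0,0],7.5],[[0,0,0],7.5],[[25.4,-13.4,0],0],[[25.4,-13.4,0],0],[[25.4,-13.4,0],0],[[25.4,-13.4,0],0],[[25.4,-13.4,0],0],[[25.4,-13.4,0],0],[[25.4,-13.4,0],0],[[25.4,-13.4,0],0],[[25.4,-13.4,0],0],[[25.4,-13.4,0],0],[[25.4,-13.4,0],0],[[25.4,-13.2,0],0],[[0,0,0],0],[[0,0,20],0],[[0,0,25],0],[[0,0,25],0],[[0,0,0],0]]' --gripper 0.3

```text
time_s: 46.6
tcp_pos: [0.5655, -0.0359, 0.0916]
eef_rot: [179.8, -0.0, -89.9]
contact_force: [0.1, -0.0, 0.5]
gripper_width: 0.0611
```

```bash
python3 - <<'E'
from h import *
from plant import imaging
delta([.5663,-.0365,.0075],-90)
c=imaging.capture('scene');np.savez('s.npz',**c);crop(c,210,190,130,90,6,'pics/s13.png')
P=proj(c,[[.5663,-.0365,.016]]); print(((P-[210,190]+.5)*6))
c=imaging.capture('top');np.savez('t.npz',**c); crop(c,130,160,110,110,5,'pics/p13.png')
W=world(c); print('sq top z',np.median(W[197:202,160:166,2]),'ob',np.median(W[203:208,198:203,2]))
E
```

```text
t 46.6 pos [ 0.5655 -0.0359  0.0916] yaw -89.89 rp [ 1.7975e+02 -5.0000e-02] F [ 0.1 -0.   0.5] w 0.0611
 twist 0.11  shift in present axes [ 0.6 -0.8 84.1]  in axes after twist [ 0.6 -0.8 84.1]
[[594.3237372  430.55851655]]
sq top z 0.04688539604392361 ob 0.04618533880139597
```

View pics/s13.png

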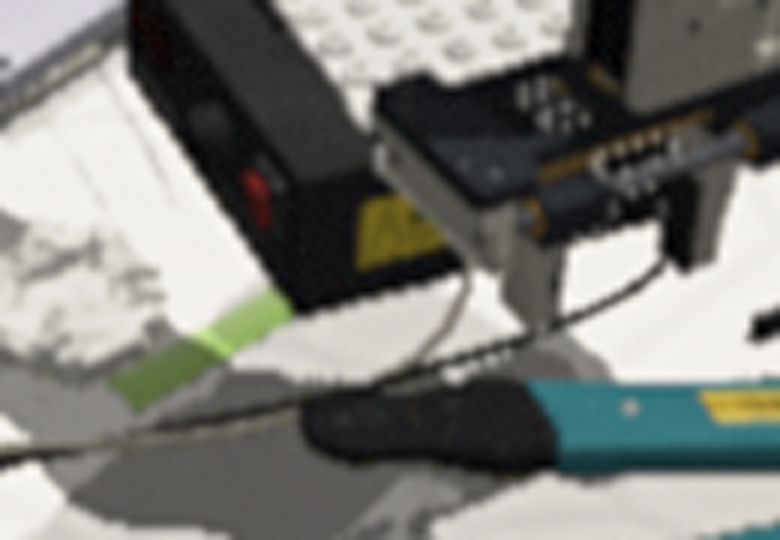

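View pics/p13.png

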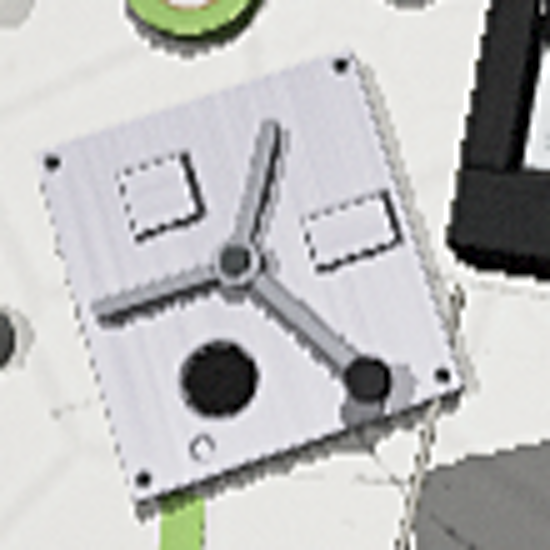

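The square (160,196) and the oblong (352,230) are both seated, with tops at about 46 mm. The round blank is hidden behind the sealer arm in this view, but the top view placed it just before the move. I'll go down.

>>> step_arm --commands '[[[0.5,-0.8,18],0],[[0,0,18],0],[[0,0,18],0],[[0,0,15],0],[[0,0,10],0],[[0,0,4],0],[[0,0,0],0],[[0,0,0],0]]'

```text
time_s: 47.7
tcp_pos: [0.5682, -0.0368, 0.0111]
eef_rot: [-180.0, 0.0, -89.9]
contact_force: [-0.2, -0.0, -0.3]
gripper_width: 0.0612
```

```bash
python3 - <<'E'
from h import *
delta([.5663,-.0365,.0075],-90)
E
```

```text
t 47.7 pos [ 0.5682 -0.0368  0.0111] yaw -89.9 rp [-1.7995e+02  1.0000e-02] F [-0.2 -0.  -0.3] w 0.0612
 twist 0.1  shift in present axes [-0.3  1.9  3.6]  in axes after twist [-0.3  1.9  3.6]
```

>>> step_arm --commands '[[[-0.3,1.5,3],0],[[0,0,0],0],[[0,0,0],0]]'

```text
time_s: 48.08
tcp_pos: [0.5664, -0.0366, 0.0077]
eef_rot: [-180.0, -0.0, -89.9]
contact_force: [-0.6, 0.5, -0.0]
gripper_width: 0.0615
```

>>> step_arm --commands '[[[0,0,0],0],[[0,0,0],0],[[0,0,0],0],[[0,0,0],0],[[0,0,0],0]]' --gripper 1.0

```text
time_s: 48.7
tcp_pos: [0.5663, -0.0366, 0.0076]
eef_rot: [-180.0, 0.0, -89.9]
contact_force: [0.4, 0.1, 0.9]
gripper_width: 0.0388
```

>>> step_arm --commands '[[[0,0,-15],0],[[0,0,-30],0],[[0,0,-30],0],[[0,0,-30],0],[[0,0,-30],0],[[0,0,-20],0],[[0,0,0],0]]'

```text
time_s: 49.58
tcp_pos: [0.5673, -0.0364, 0.1652]
eef_rot: [-179.8, 0.1, -89.9]
contact_force: [-0.2, 0.1, -0.4]
gripper_width: 0.0384
```

```bash
python3 - <<'E'
from h import *
delta([.42,.18,.15],-60)
E
```

```text
t 49.58 pos [ 0.5673 -0.0364  0.1652] yaw -89.9 rp [-1.7976e+02  5.0000e-02] F [-0.2  0.1 -0.4] w 0.0384
 twist -29.9  shift in present axes [-216.7  146.9   15.2]  in axes after twist [-261.1   19.4   15.2]
```

>>> step_arm --commands '[[[-21.7,14.7,0],0],[[-21.7,14.7,0],0],[[-21.7,14.7,0],0],[[-21.7,14.7,0],0],[[-21.7,14.7,0],0],[[-21.7,14.7,0],0],[[-21.7,14.7,0],0],[[-21.7,14.7,0],0],[[-21.7,14.7,0],0],[[-21.7,14.7,0],0],[[0,0,0],-9.2],[[0,0,0],-9.2],[[0,0,0],-9.2],[[0,0,0],-9.2],[[0,0,0],-9.2],[[0,0,0],-9.2],[[0,0,0],-9.2],[[0,0,0],-9.2],[[0,0,0],-9],[[0,0,0],0]]'

```text
time_s: 52.08
tcp_pos: [0.4185, 0.1798, 0.1621]
eef_rot: [180.0, 0.0, -7.4]
contact_force: [0.6, -0.2, -0.7]
gripper_width: 0.0385
```

```bash
python3 - <<'E'
from h import *
delta([.4406,.4175,.15],-7.3)
E
```

```text
t 52.08 pos [0.4185 0.1798 0.1621] yaw -7.38 rp [1.7996e+02 4.0000e-02] F [ 0.6 -0.2 -0.7] w 0.0385
 twist -0.08  shift in present axes [  -8.7 -238.6   12.1]  in axes after twist [  -8.3 -238.6   12.1]
```

>>> step_arm --commands '[[[-1,-29.8,0],0],[[-1,-29.8,0],0],[[-1,-29.8,0],0],[[-1,-29.8,0],0],[[-1,-29.8,0],0],[[-1,-29.8,0],0],[[-1,-29.8,0],0],[[-1.5,-29.8,0],0],[[0,0,0],0],[[0,0,0],0],[[0,0,25],0],[[0,0,25],0],[[0,0,25],0],[[0,0,20],0],[[0,0,12],0],[[0,0,0],0],[[0,0,0],0],[[0,0,0],0]]'

```text
time_s: 54.32
tcp_pos: [0.4412, 0.4182, 0.0565]
eef_rot: [-179.9, -0.0, -7.3]
contact_force: [0.6, -1.0, -0.8]
gripper_width: 0.0386
```

```bash
python3 - <<'E'
from h import *
from plant import imaging
delta([.4406,.4175,.0385],-7.3)
c=imaging.capture('scene');np.savez('s.npz',**c);crop(c,130,120,130,90,6,'pics/s14.png')
E
```

```text
t 54.33 pos [0.4412 0.4182 0.0565] yaw -7.31 rp [-1.7992e+02 -4.0000e-02] F [ 0.6 -1.  -0.8] w 0.0386
 twist -0.01  shift in present axes [-0.5  0.7 18. ]  in axes after twist [-0.5  0.7 18. ]
```

View pics/s14.png

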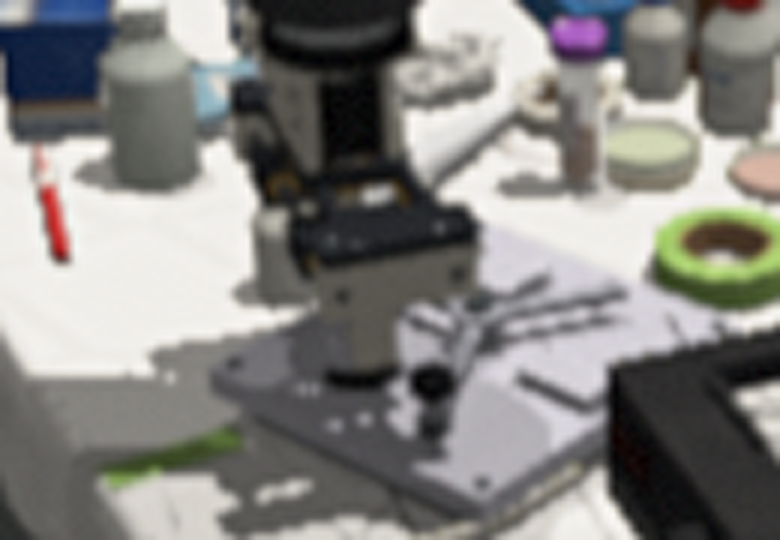

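>>> step_arm --commands '[[[-0.5,0.6,4],0],[[0,0,4],0],[[0,0,3],0],[[0,0,0],0],[[0,0,0],0]]'

```text
time_s: 55.0
tcp_pos: [0.4404, 0.4172, 0.0445]
eef_rot: [180.0, -0.0, -7.3]
contact_force: [0.4, 0.4, 0.3]
gripper_width: 0.0385
```

>>> step_arm --commands '[[[0,0,2],0],[[0,0,2],0],[[0,0,1.5],0],[[0,0,0],0],[[0,0,0],0]]'

```text
time_s: 55.62
tcp_pos: [0.4416, 0.4179, 0.0414]
eef_rot: [-179.9, -0.1, -7.2]
contact_force: [-0.4, -3.3, 15.2]
gripper_width: 0.0388
```

```bash
python3 - <<'E'
from h import *
delta([.4406,.4175,.0385],-7.3)
E
```

```text
t 55.62 pos [0.4416 0.4179 0.0414] yaw -7.25 rp [-1.7988e+02 -1.3000e-01] F [-0.4 -3.3 15.2] w 0.0388
 twist 0.05  shift in present axes [-0.9  0.5  2.9]  in axes after twist [-0.9  0.5  2.9]
```

It is catching on the rim at 15 N, with the tool pushed toward +x. I'll back off 2 mm, shift slightly and try again.

>>> step_arm --commands '[[[0,0,-3],0],[[1,0.7,0],0],[[0,0,0],0],[[0,0,1.5],0],[[0,0,1.5],0],[[0,0,1],0],[[0,0,0],0],[[0,0,0],0]]'

```text
time_s: 56.62
tcp_pos: [0.4425, 0.4178, 0.0385]
eef_rot: [-179.8, -0.1, -7.3]
contact_force: [4.9, 3.0, 2.6]
gripper_width: 0.0388
```

>>> step_arm --commands '[[[0,0,0],0],[[0,0,0],0],[[0,0,0],0],[[0,0,0],0],[[0,0,-10],0],[[0,0,-25],0],[[0,0,-30],0],[[0,0,-30],0],[[0,0,-20],0],[[-30,-30,0],0],[[-50,0,0],0],[[-50,0,0],0],[[0,0,0],0],[[0,0,0],0]]' --gripper 0.42

```text
time_s: 58.38
tcp_pos: [0.3161, 0.463, 0.1539]
eef_rot: [-179.9, -0.0, -7.3]
contact_force: [0.7, -0.1, 0.5]
gripper_width: 0.051
```

```bash
cat > chk.py <<'E'
from h import *
from plant import imaging
import sys
t=sys.argv[1]
c=imaging.capture('scene');np.savez('s.npz',**c);crop(c,140,130,120,90,6,f'pics/cs{t}.png')
c=imaging.capture('top');np.savez('t.npz',**c); crop(c,130,160,110,110,5,f'pics/cp{t}.png')
W=world(c)
for n,a in dict(round=150,square=30,oblong=270).items():
    u,v=proj(c,[[*pol(.064,a),.046]])[0].round().astype(int); z=W[v-4:v+5,u-4:u+5]
    print(n,'z med',np.median(z[...,2]).round(4),'quadrants',[np.median(q[...,2]).round(4) for q in (z[:4,:4],z[:4,5:],z[5:,:4],z[5:,5:])])
E
python3 chk.py a; python3 -c "
from h import *
delta([*pol(.102,210),.15],52.7)"
```

```text
round z med 0.0467 quadrants [np.float64(0.0471), np.float64(0.046), np.float64(0.0455), np.float64(0.0478)]
square z med 0.0469 quadrants [np.float64(0.047), np.float64(0.0472), np.float64(0.0466), np.float64(0.0466)]
oblong z med 0.0465 quadrants [np.float64(0.0459), np.float64(0.0478), np.float64(0.0466), np.float64(0.0465)]
t 58.48 pos [0.3168 0.4626 0.1534] yaw -7.36 rp [-1.7998e+02 -1.0000e-02] F [-0.5 -0.6 -0.5] w 0.0506
 twist -60.06  shift in present axes [141.2 117.    3.4]  in axes after twist [-30.9 180.7   3.4]
```

View pics/csa.png

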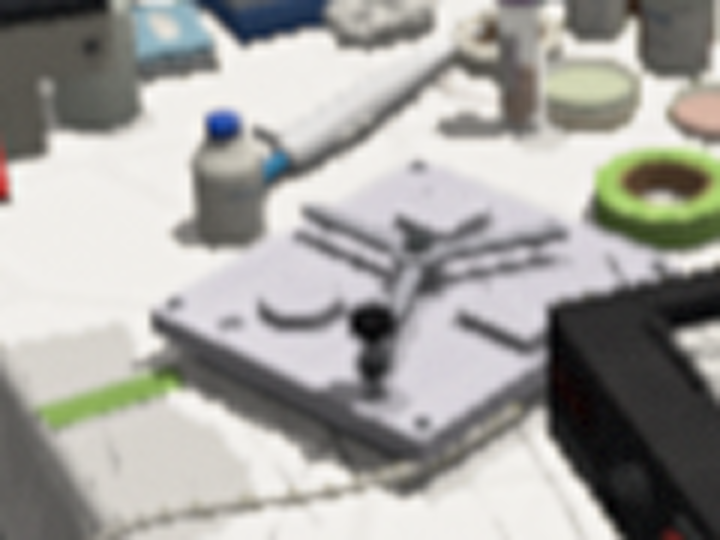

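View pics/cpa.png

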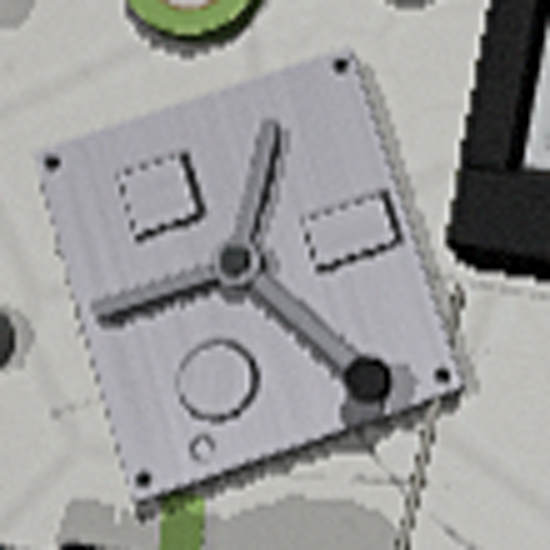

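All three blanks sit flat, with tops at 46 to 47 mm against 46 expected. Now I'll take the knob back round.

>>> step_arm --commands '[[[0,0,0],-10],[[0,0,0],-10],[[0,0,0],-10],[[0,0,0],-10],[[0,0,0],-10],[[0,0,0],-10],[[-3.8,22.6,0],0],[[-3.8,22.6,0],0],[[-3.8,22.6,0],0],[[-3.8,22.6,0],0],[[-3.8,22.6,0],0],[[-3.8,22.6,0],0],[[-3.8,22.6,0],0],[[-3.8,22.6,0],0],[[0,0,25],0],[[0,0,25],0],[[0,0,0],0],[[0,0,0],0]]' --gripper 0.4

```text
time_s: 60.72
tcp_pos: [0.4424, 0.3286, 0.1038]
eef_rot: [180.0, -0.0, 52.6]
contact_force: [0.9, 0.8, 1.5]
gripper_width: 0.0525
```

```bash
python3 -c "
from h import *
delta([.4423,.3292,.064],52.7)"
```

```text
t 60.73 pos [0.4424 0.3286 0.1038] yaw 52.59 rp [ 1.7998e+02 -3.0000e-02] F [0.9 0.8 1.5] w 0.0525
 twist -0.11  shift in present axes [ 0.4 -0.4 39.8]  in axes after twist [ 0.4 -0.4 39.8]
```

>>> step_arm --commands '[[[0.5,-0.3,14],0],[[0,0,14],0],[[0,0,11],0],[[0,0,0],0],[[0,0,0],0]]'

```text
time_s: 61.35
tcp_pos: [0.4416, 0.3296, 0.0641]
eef_rot: [180.0, 0.0, 52.7]
contact_force: [-0.7, -0.2, 0.2]
gripper_width: 0.0528
```

>>> step_arm --commands '[[[0,0,0],0],[[0,0,0],0],[[0,0,0],0],[[0,0,0],0],[[0,0,0],0],[[0,0,0],0]]' --gripper 1.0 --grip_force 40

```text
time_s: 62.1
tcp_pos: [0.4416, 0.3295, 0.0642]
eef_rot: [180.0, -0.0, 52.7]
contact_force: [-0.0, -0.8, 1.5]
gripper_width: 0.0226
```

>>> step_arm --commands '[[[0,0,-3],0],[[0,0,-3],0],[[0,0,-3],0],[[0,0,-1.5],0],[[0,0,0],0],[[0,0,0],0]]'

```text
time_s: 62.85
tcp_pos: [0.4415, 0.3294, 0.0744]
eef_rot: [-180.0, 0.0, 52.7]
contact_force: [2.7, 1.2, -7.3]
gripper_width: 0.0227
```

>>> step_arm --commands '[[[0.25,-7.12,0],4],[[0.25,-7.12,0],4],[[0.25,-7.12,0],4],[[0.25,-7.12,0],4],[[0.25,-7.12,0],4],[[0.25,-7.12,0],4],[[0.25,-7.12,0],4],[[0.25,-7.12,0],4],[[0,0,0],0],[[0,0,0],0]]'

```text
time_s: 64.1
tcp_pos: [0.4081, 0.3748, 0.0746]
eef_rot: [-180.0, -0.0, 20.8]
contact_force: [4.1, 2.7, -8.7]
gripper_width: 0.0225
```

```bash
python3 -c "
from h import *
delta([*pol(.102,178),.0745],20.7)"
```

```text
t 64.1 pos [0.4081 0.3748 0.0746] yaw 20.79 rp [-1.7998e+02 -3.0000e-02] F [ 4.1  2.7 -8.7] w 0.0225
 twist 0.09  shift in present axes [-0.3  1.1  0.1]  in axes after twist [-0.3  1.1  0.1]
```

>>> step_arm --commands '[[[0.25,-7.12,0],4],[[0.25,-7.12,0],4],[[0.25,-7.12,0],4],[[0.25,-7.12,0],4],[[0.25,-7.12,0],4],[[0.25,-7.12,0],4],[[0.1,-6.2,0],3.9],[[0,0,0],0],[[0,0,0],0],[[0,0,0],0]]'

```text
time_s: 65.35
tcp_pos: [0.4022, 0.4227, 0.0747]
eef_rot: [-180.0, -0.0, -7.1]
contact_force: [4.1, 3.0, -7.1]
gripper_width: 0.0227
```

```bash
python3 -c "
from h import *
delta([.4028,.4230,.0745],-7.3)"
```

```text
t 65.35 pos [0.4022 0.4227 0.0747] yaw -7.14 rp [-1.7998e+02 -2.0000e-02] F [ 4.1  3.  -7.1] w 0.0227
 twist 0.16  shift in present axes [ 0.6 -0.4  0.2]  in axes after twist [ 0.6 -0.4  0.2]
```

>>> step_arm --commands '[[[0.3,-0.3,0],0.2],[[0,0,3],0],[[0,0,3],0],[[0,0,3],0],[[0,0,1],0],[[0,0,0],0],[[0,0,0],0]]'

```text
time_s: 66.22
tcp_pos: [0.4023, 0.423, 0.0646]
eef_rot: [180.0, 0.0, -7.4]
contact_force: [1.1, 1.6, -4.9]
gripper_width: 0.0225
```

>>> step_arm --commands '[[[0,0,0],0],[[0,0,0],0],[[0,0,0],0],[[0,0,0],0],[[0,0,-20],0],[[0,0,-30],0],[[0,0,-30],0],[[0,0,-30],0],[[0,0,-30],0],[[-40,-30,0],0],[[-40,-40,0],0],[[-30,-40,0],0],[[0,0,0],0],[[0,0,0],0]]' --gripper 0.4

```text
time_s: 67.97
tcp_pos: [0.3071, 0.546, 0.2042]
eef_rot: [179.9, 0.0, -7.4]
contact_force: [0.4, -0.5, 0.3]
gripper_width: 0.0525
```

```bash
python3 chk.py b; python3 - <<'E'
from h import *
from plant import r
print(r.get_state()['tcp_pos'],r.get_state()['contact_force'])
a=load('scene0.npz');b=load('s.npz')
# knob height in scene view: black blob rows vs start
for c in(a,b):
    x,y=proj(c,[[*pol(.102,150),.078]])[0].round().astype(int)
    g=cv2.cvtColor(c['img'],cv2.COLOR_RGB2GRAY)[y-12:y+13,x-10:x+11]; ys,xs=np.where(g<45); print((x,y),len(ys),xs.mean().round(2),ys.mean().round(2),ys.min())
a=load('top0.npz');b=load('t.npz'); d=cv2.absdiff(a['img'],b['img']).max(2); 
cv2.imwrite('pics/diff.png',cv2.resize(d,(800,600)))
cv2.imwrite('pics/topb.png',cv2.resize(b['img'][:,:,::-1],(800,600)))
E
```

```text
round z med 0.0488 quadrants [np.float64(0.0463), np.float64(0.0515), np.float64(0.0524), np.float64(0.0474)]
square z med 0.0525 quadrants [np.float64(0.0564), np.float64(0.0472), np.float64(0.0462), np.float64(0.0572)]
oblong z med 0.0492 quadrants [np.float64(0.0488), np.float64(0.057), np.float64(0.0483), np.float64(0.0468)]
[0.30785927 0.54545425 0.20458584] [ 0.51009209 -0.12463529  0.66283997]
(np.int64(177), np.int64(172)) 40 11.3 14.35 9
(np.int64(177), np.int64(172)) 32 9.91 13.31 10
```

View pics/csb.png

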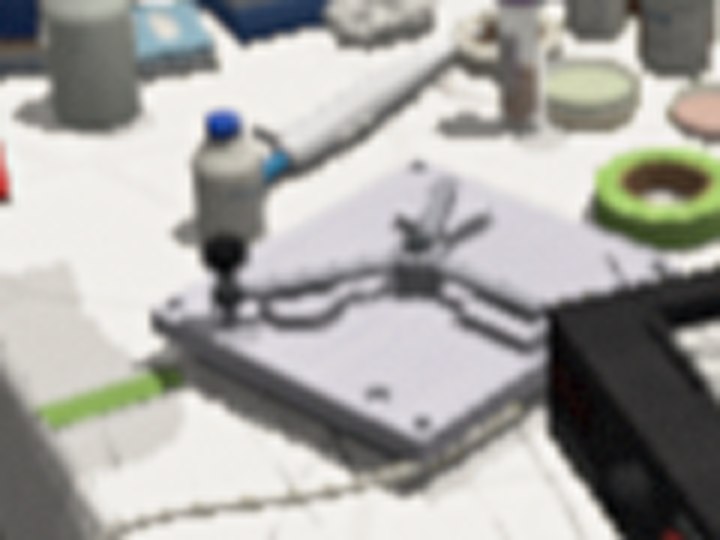

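View pics/topb.png

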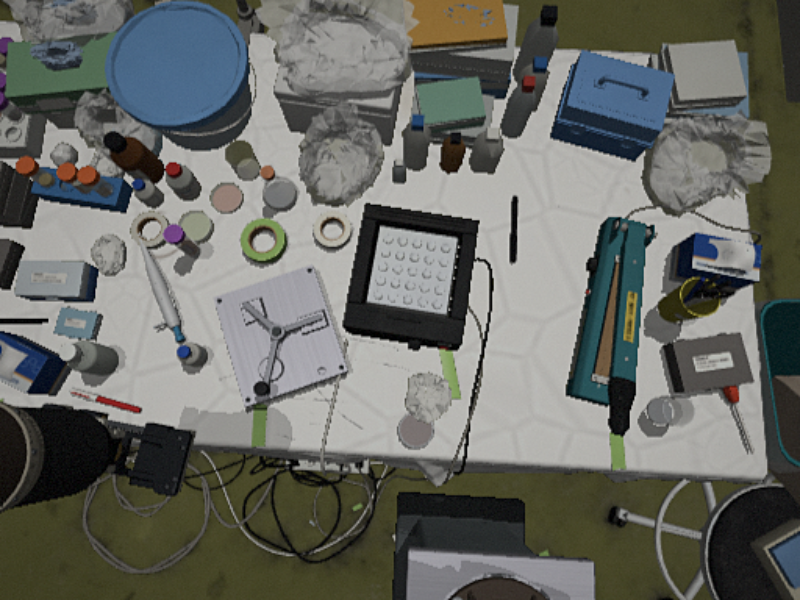

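View pics/cpb.png

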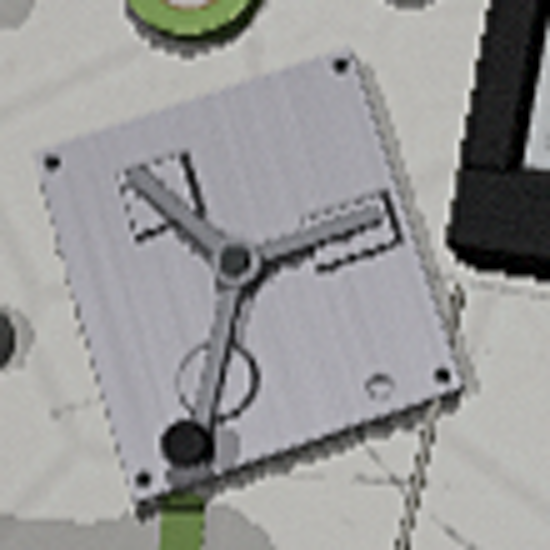

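The keeper is back over the pockets and the bystanders are unmoved. One more check: the knob's height against the start, to confirm the pin is down.

```bash
python3 - <<'E'
from h import *
for f in('top0.npz','t.npz'):
    c=load(f);W=world(c)
    s=8;x0,y0=155,236;im=cv2.resize(c['img'][y0:y0+25,x0:x0+25],None,fx=s,fy=s,interpolation=cv2.INTER_CUBIC);g=cv2.cvtColor(im,cv2.COLOR_RGB2GRAY)
    m=(g<70).astype(np.uint8); ct=max(cv2.findContours(m,0,cv2.CHAIN_APPROX_NONE)[0],key=cv2.contourArea); (x,y),rr=cv2.minEnclosingCircle(ct)
    u,v=(x+.5)/s-.5+x0,(y+.5)/s-.5+y0; ui,vi=round(u),round(v); p=onz(c,[[u,v]],.084)[0]
    hub=onz(c,proj(c,[[*PC,.065]]),.065)[0]
    d=p[:2]-PC; print(f,(u,v),rr/s,'z',np.median(W[vi-2:vi+3,ui-2:ui+3,2]).round(4),'keeper ang',np.degrees(np.arctan2(d[1],d[0]))-PY-150, np.hypot(*d))
for f in('scene0.npz','s.npz'):
    c=load(f); crop(c,160,150,40,45,8,f'pics/k_{f[:-4]}.png')
cv2.imwrite('pics/k.png',np.hstack([cv2.imread('pics/k_scene0.png'),cv2.imread('pics/k_s.png')]))
E
```

```text
top0.npz (167.0053195953369, 247.61402893066406) 5.999612331390381 z 0.0851 keeper ang 1.8437295087929044 0.1003173321151666
t.npz (169.01612949371338, 247.4475803375244) 7.148652076721191 z 0.0832 keeper ang 4.798269869312804 0.09921134443706225
```

View pics/k.png

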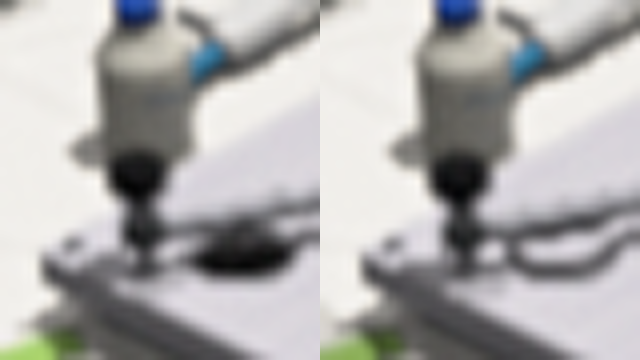

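```bash
python3 -c "
from plant import close_job
print(close_job())"
```

```text
the job is handed in; nothing more can be done
None
```

The keeper is locked back over the pockets with all three blanks seated beneath it, and I handed the job in at about 68 s of the 210 s allowed. No verdict is reported, so what follows rests on my own checks.

**What I did**
- I pulled the knob, turned the keeper to midway and let the pin drop there.
- The oblong blank was knocked toward the plate before I reached it, so my first grip closed on nothing. I measured it again, pulled it clear of the plate and re-gripped it.
- The oblong and square blanks went straight into their pockets. The round one caught on its rim at 15 N; I backed off, shifted it slightly and it went in.
- I then turned the keeper back and released the knob with the pin down.

**Last checks**
- **Blanks:** with the keeper still clear, all three tops read 46.5–47 mm above the bench (46 expected) and were level.
- **Keeper and pin:** the force while lowering the knob was the spring's 5 N. After release its top read 83 mm (84 expected), and in the scene view it stands within about 0.5 mm of where it started.
- **Bystanders:** none had visibly moved, and the arm stood clear of everything.

**Checks that disagreed**
- **Keeper angle from colour:** an outline of the knob in the top view gave about 5° off, but it had merged with the knob's shadow. It already read 2° off at the start, when the keeper was locked, so I set it aside.
- **Blank heights at the end:** these read mixed (49–52 mm) because the arms now cover part of each blank.

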